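# Build the stepped check tower on its post

## Robot

A 7-joint arm with a two-finger parallel gripper is mounted at the origin on the work surface. World frame = base frame: x ahead of the robot, y to its left, z up, the work surface at z = 0. Lengths are in m, angles in rad, forces in N, time in s.
With the tool pointing down it reaches from about 0.425 to 0.875 m from the base axis. Payload 4.7 kg.
Tool frame: the origin (TCP) lies midway between the tips of the shut fingers; the grasp point (between the pads) lies 19 mm behind it; y points along the fingers, z is the direction in which the jaws open and shut, and the axes are right-handed (so a half turn about y gives the same grasp; the last joint's range is limited). The gripper opens to 87 mm and grips with 3 to 60 N. Pads are 19 mm wide; open, the fingers measure 117 mm over their backs; the gripper's body (75 mm by 190 mm) begins 51 mm behind the grasp point.
Start: joints at [1.318, 0.321, -0.07, 1.45, 0.023, 1.371, -0.057], TCP at [0.171, -0.627, 0.2] pointing down, gripper open.
Joint ranges: [-2.86, 2.86], [-0.3, 2.09], [-1.38, 1.24], [0.06, 2.45], [-1.56, 4.7], [0.09, 2.05], [-2.69, 2.69]. Speed limits (rad/s): [2.57, 2.57, 3.14, 3.14, 3.14, 3.14, 3.14].

## Interface

Orientations are given as a rotation vector (axis times angle).
In Python, from bench import ctrl gives the robot as it stands.
- The arm moves only by the tool play_rows, never from a script. Its arguments are lists of equal length, an entry for each row: "translation": the shift along the tool's x, y, z in mm, a list of three; "turn": the turn, a rotation vector about the tool's x, y, z in rad, a list of three; "fingers": the opening, from -1 (shut) to 1 (fully open), so that 0 is half open. In form: {"translation": [[dx, dy, dz], ...], "turn": [[wx, wy, wz], ...], "fingers": [fingers, ...]}. A call has exactly 10 rows; each row shifts and turns the commanded pose from where the row before left it, along the tool's axes as they then stand; what a row does not reach is not made up. A row lasts 1/12 s, in which the tool goes at most 41.7 mm and 7.16 degrees, less where a joint would pass 70% of its speed; a pose out of reach is approached as far as the arm can. A call with a gripper value outside its range is refused whole. The fingers move at their own pace and stop on an object; "grip_force" is the grip in N (left out, the last holds). Time passes only in rows, so rows that do not move let the fingers close, or fill a call up. It gives the time, the measured TCP pose, the force and the opening at its end, in the units of the state.
- ctrl.get_state(): the state, without advancing time (a new reading comes with each control period).
- ctrl.get_image(name): name is "side" or "top"; returns the picture (480x640x3 uint8, blue, green, red); there is no depth.
- ctrl.camera_info(name): a dict with "camera_matrix" (3x3 intrinsics, pixels), "k1" (the pictures are not rectified: a ray, as slopes to the right and down, at radius r is drawn at 1 + k1 r^2 times it, then the intrinsics apply), "R" (3x3) and "t" (3): a world point X has camera coordinates R X + t. Camera axes: x right, y down, z forward; pixel columns grow to the right and rows downward; lengths in m; the calibration is good to about 2 mm. A picture is of the moment at which its call begins. camera_info takes no time and is no camera call.
- ctrl.close_job(): hands the job in, once; it reports no verdict.
The state is a dict: "time": time; "joint_positions": joint angles; "qd": joint speeds; "joint_torque": joint torques, N m; "position": TCP position; "tool_rot": TCP orientation; "ft_force": force on the tool from outside, world axes, zero at the start; "torque": the same for the moment, N m; "grip_width": opening from 0.0 (shut) to 1.0 (fully open).
Only numpy, scipy, OpenCV 4.12 (cv2) and the standard library are available. Lean on these libraries where they do the work, as an engineer would, in place of code of your own. Each camera call takes 0.05 s, during which the arm holds its last target.

## Task

Build the stepped check tower for the measuring machine: thread the three metal spacer rings onto the upright post, the large steel one first, then the medium brass one, then the small copper one. Press each ring home with a steady push of about 15 N, kept up for about a second, before fetching the next, and never load the stop collar under them with more than 25 N or force a ring that binds on the pin. Leave the tower flush and free-standing, and do not disturb the reference sphere, the black grille moulding or the black plastic ring.

Things in the scene. Friction and masses are not known exactly. Their poses are not given: they have to be found in the camera images.
- arbor: Fixed, rigid, upright post; origin on its axis at table height, z up. Blue foot 80 mm across, 10 mm thick; 36 mm blue boss up to 20 mm; then a steel pin 20 mm in diameter (1 mm of play all round in the bores). On the pin is clamped a stop collar, 11 mm thick, whose aluminium face, 48 mm across, carries the rings; it sinks under 1 mm at 25 N. The face is anywhere from 31 to 47 mm above the table: not measured, to be felt.
- nose (a point): Centre of the flat top of the pin, 13 mm across, 91 mm above the table. The pin is straight up to 84 mm and tapers over its last 7 mm. The three stacked rings take up 36 mm of it.
- large (a point): Centre (half-way up, on the axis) of the loose large spacer ring, bright steel, 150 to 280 g: outside diameter 56 mm, bore 22 mm, 14 mm thick, plain and the same both ways up; starts lying flat on the table (z = 0). z is its axis.
- medium (a point): Centre (half-way up, on the axis) of the loose medium spacer ring, brass, 90 to 160 g: outside diameter 46 mm, bore 22 mm, 12 mm thick, plain and the same both ways up; starts lying flat on the table (z = 0). z is its axis.
- small (a point): Centre (half-way up, on the axis) of the loose small spacer ring, copper-coloured, 35 to 70 g: outside diameter 36 mm, bore 22 mm, 10 mm thick, plain and the same both ways up; starts lying flat on the table (z = 0). z is its axis.
- sphere_stand (a point): Reference sphere (white, 25 mm) on a loose black and aluminium stand, 56 mm across and 130 mm tall; point on its axis 30 mm above the table. To be left alone.
- grille (a point): Centre of a loose black plastic grille moulding, 60 x 160 x 22 mm, lying on the table. To be left alone.
- spare (a point): Centre of a loose black plastic ring, 72 mm outside, 52 mm bore, 12 mm thick; not part of the tower. To be left alone.

How it is judged:
By the outcome, as a careful person would: the job done as asked, in the order asked, and still so for the second after the job is handed in, with the robot touching nothing.
It also fails if it takes over 72 s, if anything falls off the work surface, if the arm or the gripper's body presses on something with over 40 N, if the wrist force passes 120 N, or if a joint passes its speed limit or range.

## Working session

There is one attempt and no reset: what is moved stays moved. The work goes in short steps, Python scripts to look and compute and a tool call to move; the robot and the scene stay as the last step left them, time stands still between calls to the robot, and variables do not carry over. Pictures are saved under pics/ and viewed, and the job is handed in when it is done.

Besides the shell and the picture viewer there is one more tool, called as name(argument=value, ...), one argument or row to a line, values as JSON. play_rows: Moves the arm, as the interface text tells. Its arguments: {"type":"object","properties":{"translation":{"type":"array"},"turn":{"type":"array"},"fingers":{"type":"array"},"grip_force":{"type":"number"}},"required":["translation","turn","fingers"]}

```bash
ls; mkdir -p pics; python3 - <<'E'
from bench import ctrl
import cv2, numpy as np
np.set_printoptions(precision=4,suppress=True)
s=ctrl.get_state()
for k,v in s.items(): print(k,np.array(v))
for n in ("top","side"):
    im=ctrl.get_image(n); cv2.imwrite(f"pics/{n}0.png",im)
    print(n,ctrl.camera_info(n))
E
```

```text
pics
time 0.0
joint_positions [ 1.318   0.3218 -0.0701  1.4517  0.0226  1.3708 -0.0569]
qd [-0.0011  0.0008 -0.0008  0.0001 -0.0008 -0.0007 -0.0009]
joint_torque [  0.0003 -49.129   -0.4038 -31.2531  -0.0638   0.0438   0.0002]
position [ 0.1712 -0.6264  0.1988]
tool_rot [-0.2795  2.0809 -2.0771]
ft_force [-0.0474  0.0687 -1.7132]
torque [-0.0019 -0.0306  0.0191]
grip_width 0.9999977601904939
top {'camera_matrix': array([[617.5632,   0.    , 323.0703],
       [  0.    , 617.5632, 253.7981],
       [  0.    ,   0.    ,   1.    ]]), 'k1': -0.14540374229522252, 'R': array([[ 0.003 , -0.9999,  0.012 ],
       [-0.9802, -0.0054, -0.1978],
       [ 0.1978, -0.0112, -0.9802]]), 't': array([0.0668, 0.5698, 1.0158])}
side {'camera_matrix': array([[470.2638,   0.    , 316.373 ],
       [  0.    , 470.2638, 233.4907],
       [  0.    ,   0.    ,   1.    ]]), 'k1': -0.09029924581230511, 'R': array([[-0.9165, -0.3999,  0.0087],
       [-0.2195,  0.4846, -0.8467],
       [ 0.3344, -0.778 , -0.5319]]), 't': array([0.576 , 0.1658, 0.7671])}
```

View pics/top0.png

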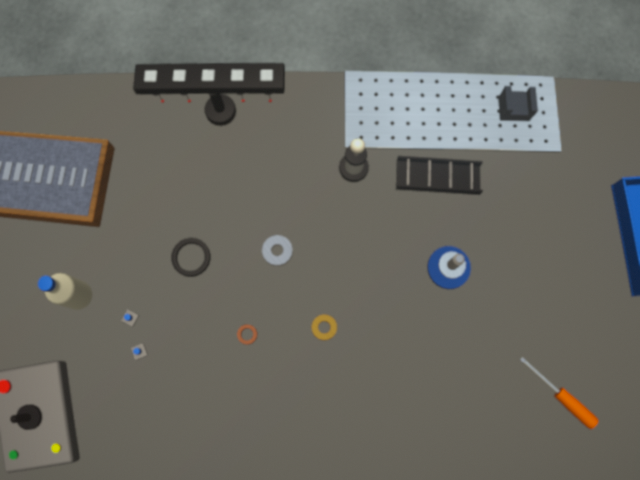

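View pics/side0.png

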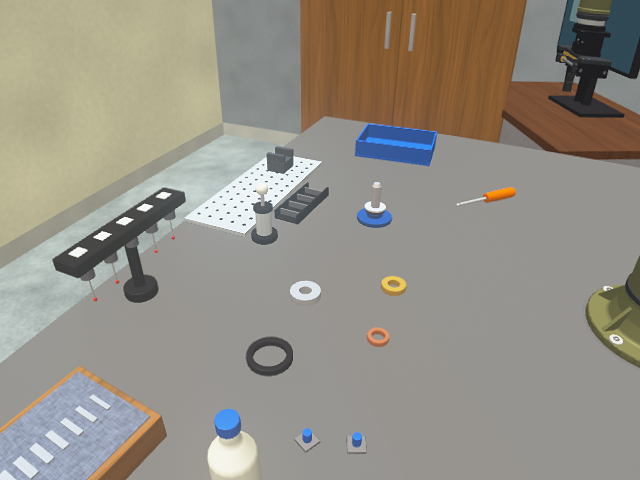

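The top view shows the large ring at about (277,250), medium (324,327), small (247,334) and the arbor foot (449,267) with the pin nose near (458,258). The spare is at (191,257), the sphere stand at (354,165) and the grille at (440,175). The side view shows the same things with nothing hidden. Next I'll measure them.

```bash
cat > h.py <<'E'
import cv2, numpy as np
from bench import ctrl
from scipy.spatial.transform import Rotation as Ro
np.set_printoptions(precision=4,suppress=True)
CI={n:ctrl.camera_info(n) for n in("top","side")}
def ray(n,px):
    c=CI[n];K=c["camera_matrix"]
    d=np.array([c["k1"],0,0,0,0.])
    p=cv2.undistortPoints(np.array(px,float).reshape(-1,1,2),K,d)[:,0]
    D=np.c_[p,np.ones(len(p))]@c["R"]
    return -c["R"].T@c["t"],D
def plane(n,px,z):
    o,D=ray(n,px); return o+D*((z-o[2])/D[:,2])[:,None]
def two(pt,ps):
    A=[];b=[]
    o1,d1=ray("top",[pt]);o2,d2=ray("side",[ps]);d1=d1[0]/np.linalg.norm(d1);d2=d2[0]/np.linalg.norm(d2)
    M=np.zeros((3,3));v=np.zeros(3)
    for o,d in((o1,d1),(o2,d2)):
        P=np.eye(3)-np.outer(d,d);M+=P;v+=P@o
    X=np.linalg.solve(M,v)
    return X,[np.linalg.norm((np.eye(3)-np.outer(d,d))@(X-o)) for o,d in((o1,d1),(o2,d2))]
def cen(poly):
    m=cv2.moments(poly.astype(np.float32).reshape(-1,1,2));return np.array([m['m10'],m['m01']])/m['m00']
def blob(mask,near):
    cs,_=cv2.findContours(mask.astype(np.uint8),cv2.RETR_EXTERNAL,cv2.CHAIN_APPROX_NONE)
    cs=[c for c in cs if cv2.contourArea(c)>30]
    return min(cs,key=lambda c:np.linalg.norm(c[:,0].mean(0)-near))[:,0]
def ringpos(n,mask,near,z):
    c=blob(mask,near); w=plane(n,c,z)[:,:2]
    h=cv2.convexHull((w*1e3).astype(np.float32))[:,0]
    (x,y),(a,b),_=cv2.fitEllipse(h)if len(h)>4 else((0,0),(0,0),0)
    return cen(h)/1e3,2*np.sqrt(cv2.contourArea(h.reshape(-1,1,2))/np.pi)
E
python3 - <<'E'
from h import *
S={"large":(.007,(277,250),(305,292)),"medium":(.006,(324,327),(394,285)),"small":(.005,(247,334),(378,337))}
for n in("top","side"):
    im=cv2.imread(f"pics/{n}0.png");hsv=cv2.cvtColor(im,cv2.COLOR_BGR2HSV);H,Sa,V=cv2.split(hsv)
    for k,(z,pt,ps) in S.items():
        p=pt if n=="top" else ps
        if k=="large": m=(V>135)&(Sa<60)
        else: m=(H<30)&(Sa>110)&(V>70)
        print(n,k,*ringpos(n,m,np.array(p),z))
    m=(H>100)&(H<130)&(Sa>120)
    print(n,"foot",*ringpos(n,m,np.array((449,267) if n=="top" else (375,217)),.008))
    c=(455,262) if n=="top" else (375,203)
    cr=im[c[1]-40:c[1]+40,c[0]-50:c[0]+50]
    cv2.imwrite(f"pics/arb_{n}.png",cv2.resize(cr,None,fx=8,fy=7.5,interpolation=cv2.INTER_CUBIC))
s=ctrl.get_state();print(Ro.from_rotvec(s["tool_rot"]).as_matrix())
print("sphere",plane("top",[(354,168)],.0),"grille",plane("top",[(440,175)],.02),"spare",plane("top",[(191,257)],.006))
E
```

```text
top large [0.5871 0.1532] 53.70959571969771
top medium [0.4473 0.0671] 44.88446291379463
top small [0.4336 0.2044] 33.98383944731937
top foot [ 0.556  -0.1605] 76.77521545689638
side large [ 3.0509 -2.3242] 4538.596548624945
side medium [0.4457 0.066 ] 50.751295940109365
side small [0.4323 0.204 ] 37.82468827944976
side foot [ 0.5557 -0.1584] 76.90541229213858
[[-0.9646 -0.0006  0.2637]
 [-0.2637  0.0017 -0.9646]
 [ 0.0001 -1.     -0.0018]]
sphere [[0.7467 0.0107 0.    ]] grille [[ 0.7279 -0.1486  0.02  ]] spare [[0.5725 0.3098 0.006 ]]
```

View pics/arb_top.png

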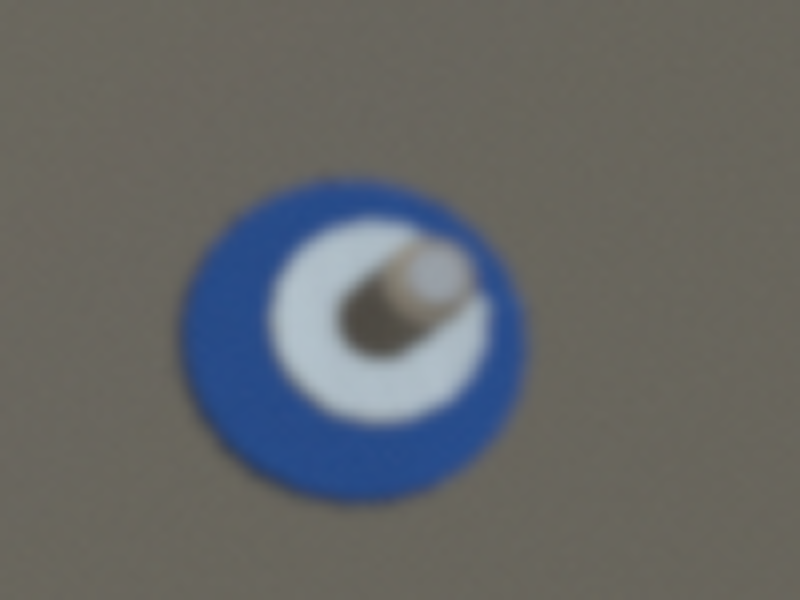

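View pics/arb_side.png

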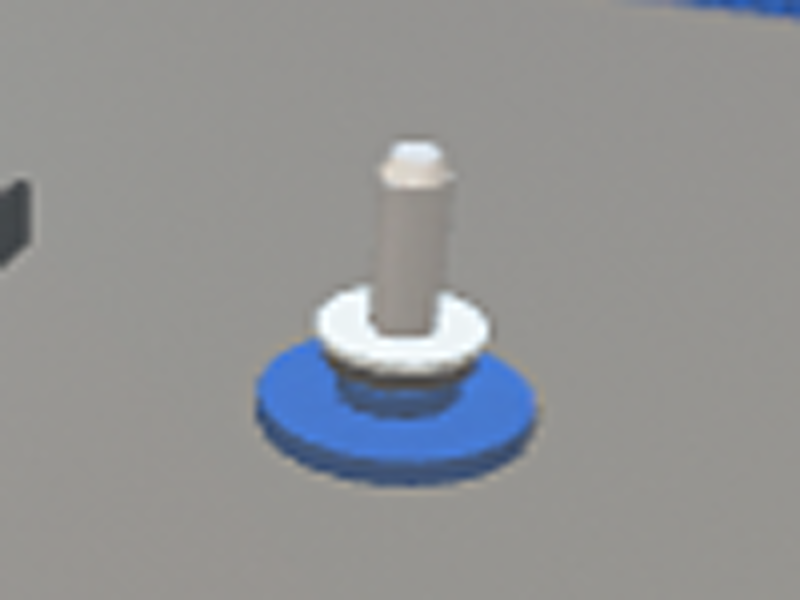

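```bash
python3 - <<'E'
from h import *
print("nose",two((459.6,258.2),(376.4,183.2)), plane("top",[(459.6,258.2)],.091),plane("side",[(376.4,183.2)],.091))
print("face",two((452.06,264.2),(374.9,206.0)))
im=cv2.imread("pics/top0.png");H,Sa,V=cv2.split(cv2.cvtColor(im,cv2.COLOR_BGR2HSV))
m=(H>100)&(H<130)&(Sa>120)
for z in(0.005,.01): print(ringpos("top",m,np.array((449,267)),z))
c=blob(m,(449,267)); print(plane("top",[cv2.fitEllipse(cv2.convexHull(c))[0]],.01))
im=cv2.imread("pics/side0.png");H,Sa,V=cv2.split(cv2.cvtColor(im,cv2.COLOR_BGR2HSV))
print(V[292,285:325],Sa[292,285:325],V[270,305],V[310,305])
for t in (185,200,215):
  for z in(.007,.014):
    try:print(ringpos("side",(V>t)&(Sa<60),(305,292),z))
    except Exception as e:print(e)
E
```

```text
nose (array([ 0.5563, -0.162 ,  0.0895]), [np.float64(0.0002741585025424998), np.float64(0.0002741585025424144)]) [[ 0.5562 -0.1616  0.091 ]] [[ 0.5552 -0.1591  0.091 ]]
face (array([ 0.5558, -0.1615,  0.0329]), [np.float64(0.0008403607145867947), np.float64(0.0008403607145866903)])
(array([ 0.5565, -0.1612]), np.float64(76.9846935015757))
(array([ 0.5556, -0.1601]), np.float64(76.63558160999548))
[[ 0.5556 -0.1602  0.01  ]]
[153 152 151 151 149 221 239 237 236 236 236 235 236 239 239 162 143 141
 150 151 150 150 150 144 148 185 241 237 236 236 236 236 236 237 238 183
 149 152 153 152] [10  8  8 10  9  6 14 14 14 14 14 13 14 14 14  8 18 14  8  8  8  8 10 12
 14  4 15 14 14 14 14 13 13 14 14  6 12 12 12 10] 152 152
(array([0.5873, 0.1461]), np.float64(54.87279804018255))
(array([0.5837, 0.1539]), np.float64(54.15669625089411))
(array([0.5878, 0.1457]), np.float64(53.95678814400746))
(array([0.5841, 0.1535]), np.float64(53.252635908258405))
(array([0.5874, 0.1458]), np.float64(53.29834129446861))
(array([0.5837, 0.1536]), np.float64(52.60277849314427))
```

play_rows(
  translation=[
    [0, 0, 0],
    [0, 0, 0],
    [-18.8, 0, -35.4],
    [-18.8, 0, -35.4],
    [-18.8, 0, -35.4],
    [-18.8, 0, -35.4],
    [-18.8, 0, -35.4],
    [-18.8, 0, -35.4],
    [-18.8, 0, -35.4],
    [-18.8, 0, -35.4],
  ],
  turn=[
    [0, 0.1235, 0],
    [0, 0.1235, 0],
    [0, 0.02, 0],
    [0, 0, 0],
    [0, 0, 0],
    [0, 0, 0],
    [0, 0, 0],
    [0, 0, 0],
    [0, 0, 0],
    [0, 0, 0],
  ],
  fingers=[1, 1, 1, 1, 1, 1, 1, 1, 1, 1],
  grip_force=10,
)

```text
time: 0.93
position: [0.3214, -0.3414, 0.1995]
tool_rot: [0.0, -2.221, 2.221]
ft_force: [-0.3, 0.3, 0.5]
grip_width: 0.998
```

play_rows(
  translation=[
    [-18.8, 0, -35.4],
    [-18.8, 0, -35.4],
    [-18.8, 0, -35.4],
    [-18.8, 0, -35.4],
    [-18.8, 0, -35.4],
    [-18.8, 0, -35.4],
    [-18.8, 0, -35.4],
    [-18.8, 0, -35.4],
    [-18.8, 0, -35.4],
    [-18.8, 0, -35.4],
  ],
  turn=[
    [0, 0, 0],
    [0, 0, 0],
    [0, 0, 0],
    [0, 0, 0],
    [0, 0, 0],
    [0, 0, 0],
    [0, 0, 0],
    [0, 0, 0],
    [0, 0, 0],
    [0, 0, 0],
  ],
  fingers=[1, 1, 1, 1, 1, 1, 1, 1, 1, 1],
)

```text
time: 1.77
position: [0.5095, 0.0122, 0.1998]
tool_rot: [-0.001, -2.221, 2.222]
ft_force: [1.0, -0.3, -0.3]
grip_width: 1.002
```

play_rows(
  translation=[
    [-18.9, 0, -35.2],
    [-18.9, 0, -35.2],
    [-18.9, 0, -35.2],
    [-18.8, 0, -35.2],
    [0, 36, 0],
    [0, 36, 0],
    [0, 36, 0],
    [0, 36, 0],
    [0, 26, 0],
    [0, 12, 0],
  ],
  turn=[
    [0, 0, 0],
    [0, 0, 0],
    [0, 0, 0],
    [0, 0, 0],
    [0, 0, 0],
    [0, 0, 0],
    [0, 0, 0],
    [0, 0, 0],
    [0, 0, 0],
    [0, 0, 0],
  ],
  fingers=[1, 1, 1, 1, 1, 1, 1, 1, 1, 1],
)

```text
time: 2.6
position: [0.5814, 0.1501, 0.0131]
tool_rot: [0.008, -2.216, 2.219]
ft_force: [-1.4, -0.9, -0.2]
grip_width: 1.0
```

play_rows(
  translation=[
    [0, 10, 0],
    [0, 4, 0],
    [0, 0, 0],
    [0, 0, 0],
    [0, 0, 0],
    [0, 0, 0],
    [0, 0, 0],
    [0, 0, 0],
    [0, 0, 0],
    [0, 0, 0],
  ],
  turn=[
    [0, 0, 0],
    [0, 0, 0],
    [0, 0, 0],
    [0, 0, 0],
    [0, 0, 0],
    [0, 0, 0],
    [0, 0, 0],
    [0, 0, 0],
    [0, 0, 0],
    [0, 0, 0],
  ],
  fingers=[1, 0.4, -0.2, -1, -1, -1, -1, -1, -1, -1],
)

```text
time: 3.43
position: [0.5848, 0.1512, 0.004]
tool_rot: [-0.001, -2.221, 2.222]
ft_force: [-0.1, 0.0, -1.0]
grip_width: 0.402
```

```bash
python3 - <<'E'
from h import *
for n in("top","side"):
    im=ctrl.get_image(n); cv2.imwrite(f"pics/{n}1.png",im)
print(ctrl.get_state())
a=cv2.imread("pics/top1.png")[170:330,190:380];b=cv2.imread("pics/side1.png")[210:370,210:400]
cv2.imwrite("pics/c1.png",cv2.resize(np.hstack([a,b]),None,fx=2.1,fy=2.1,interpolation=2))
E
```

```text
{'time': 3.5333, 'joint_positions': array([ 0.2994,  0.5037, -0.7407,  1.7514,  0.3878,  1.0383, -2.1514]), 'qd': array([0.0009, 0.0026, 0.0008, 0.001 , 0.0014, 0.0015, 0.001 ]), 'joint_torque': array([  0.0049, -45.5619,  -9.9149, -25.5915,   0.0217,  -0.083 ,
         0.    ]), 'position': array([0.5847, 0.1512, 0.0038]), 'tool_rot': array([-0.0002, -2.2212,  2.2214]), 'ft_force': array([-0.0913, -0.2721,  0.4559]), 'torque': array([0.0164, 0.0347, 0.0154]), 'grip_width': 0.3106689528181987}
```

View pics/c1.png

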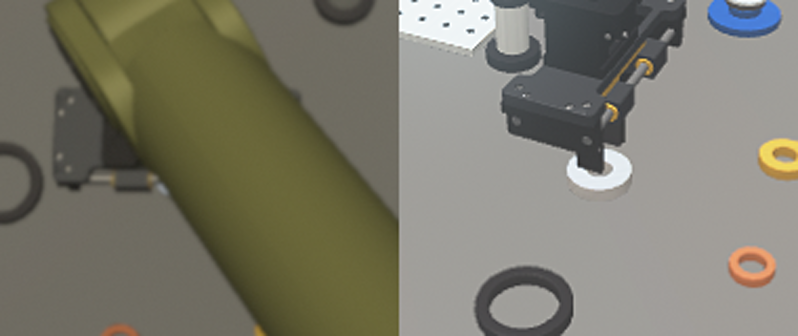

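```bash
python3 - <<'E'
from h import *
def proj(n,X):
    c=CI[n];p=c["R"]@np.array(X)+c["t"];a=p[:2]/p[2];a=a*(1+c["k1"]*(a@a));return c["camera_matrix"][:2,:2]@a+c["camera_matrix"][:2,2]
for X in [(.5848,.1512,.004),(.5848,.1512+.0145,.004),(.5848,.1512+.0295,.004),(.5848-.0095,.1512+.0295,.004),(.5848+.0095,.1512+.0295,.004),(.5848,.1512+.0145,.014)]: print(X,proj("side",X))
b=cv2.imread("pics/side1.png")[240:320,265:345];cv2.imwrite("pics/c2.png",cv2.resize(b,None,fx=7.5,fy=7.5,interpolation=2))
E
```

```text
(0.5848, 0.1512, 0.004) [304.995  293.2618]
(0.5848, 0.16570000000000001, 0.004) [301.5709 298.022 ]
(0.5848, 0.1807, 0.004) [297.9323 303.0791]
(0.5753, 0.1807, 0.004) [302.8633 304.5462]
(0.5942999999999999, 0.1807, 0.004) [293.0396 301.6217]
(0.5848, 0.16570000000000001, 0.014) [301.5217 293.6405]
```

View pics/c2.png

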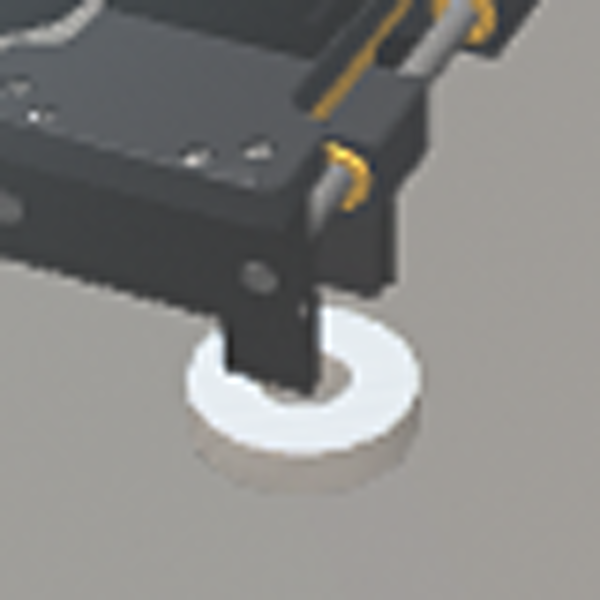

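The side picture shows the near fingertip edge at about (295–307, 289–292), over the ring's top face. The ring has not moved, so the tips are higher than the TCP reading suggests. I'll let the fingers shut and measure the tip height.

play_rows(
  translation=[
    [0, 0, 0],
    [0, 0, 0],
    [0, 0, 0],
    [0, 0, 0],
    [0, 0, 0],
    [0, 0, 0],
    [0, 0, 0],
    [0, 0, 0],
    [0, 0, 0],
    [0, 0, 0],
  ],
  turn=[
    [0, 0, 0],
    [0, 0, 0],
    [0, 0, 0],
    [0, 0, 0],
    [0, 0, 0],
    [0, 0, 0],
    [0, 0, 0],
    [0, 0, 0],
    [0, 0, 0],
    [0, 0, 0],
  ],
  fingers=[-1, -1, -1, -1, -1, -1, -1, -1, -1, -1],
)

```text
time: 4.37
position: [0.5847, 0.1512, 0.0038]
tool_rot: [-0.0, -2.221, 2.221]
ft_force: [0.6, -0.6, 0.3]
grip_width: 0.003
```

```bash
python3 - <<'E'
from h import *
im=ctrl.get_image("side"); cv2.imwrite(f"pics/side2.png",im)
s=ctrl.get_state();print(s["position"],s["grip_width"],s["ft_force"],s["torque"])
b=im[240:320,265:345];cv2.imwrite("pics/c3.png",cv2.resize(b,None,fx=7.5,fy=7.5,interpolation=2))
E
```

```text
[0.5847 0.1512 0.0038] 0.009161072249790672 [-0.2889 -0.2522  0.2666] [ 0.03    0.0481 -0.0153]
```

View pics/c3.png

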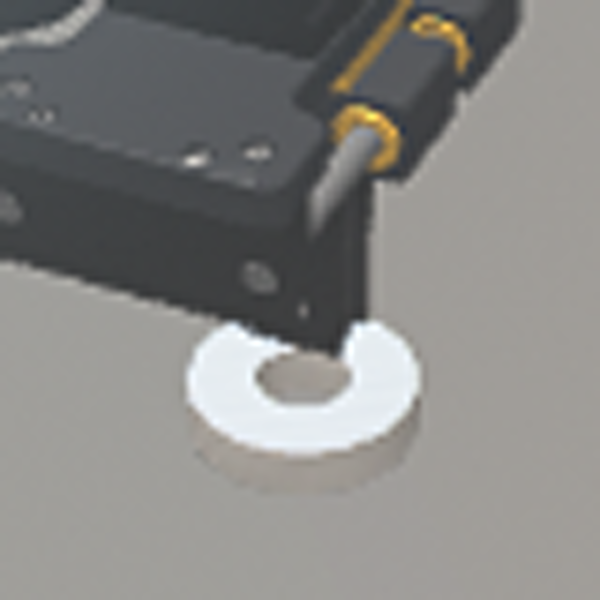

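```bash
cat >> h.py <<'E'
def proj(n,X):
    c=CI[n];p=c["R"]@np.array(X)+c["t"];a=p[:2]/p[2];a=a*(1+c["k1"]*(a@a));return c["camera_matrix"][:2,:2]@a+c["camera_matrix"][:2,2]
E
python3 - <<'E'
from h import *
for z in (.074,.1,.15):
  for sx in(-1,1):
    for sy in (-1,1): print(z,sx,sy,proj("side",(.5848+sx*.0375,.1512+sy*.095,z)))
im=cv2.imread("pics/side2.png");print(im.shape)
cv2.imwrite("pics/c4.png",im[80:380,160:460].repeat(2,0).repeat(2,1))
E
```

```text
0.074 -1 -1 [344.8619 239.0299]
0.074 -1 1 [301.0789 300.2466]
0.074 1 -1 [307.8359 230.1989]
0.074 1 1 [258.2853 287.5808]
0.1 -1 -1 [345.4478 226.9896]
0.1 -1 1 [300.9194 286.9416]
0.1 1 -1 [307.8234 218.361 ]
0.1 1 1 [257.3032 274.4875]
0.15 -1 -1 [346.6186 202.7153]
0.15 -1 1 [300.601  259.7652]
0.15 1 -1 [307.8011 194.5351]
0.15 1 1 [255.3301 247.8178]
(480, 640, 3)
```

View pics/c4.png

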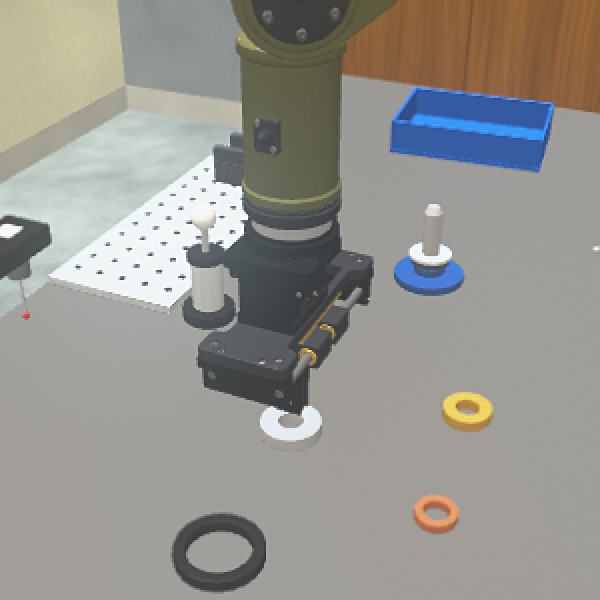

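play_rows(
  translation=[
    [0, 0, 0],
    [0, 0, 0],
    [0, 0, 0],
    [0, 0, 0],
    [0, 0, 0],
    [0, 0, 0],
    [0, 0, 0],
    [0, 0, 0],
    [0, 0, 0],
    [0, 0, 0],
  ],
  turn=[
    [0, 0, 0],
    [0, 0, 0],
    [0, 0, 0],
    [0, 0, 0],
    [0, 0, 0],
    [0, 0, 0],
    [0, 0, 0],
    [0, 0, 0],
    [0, 0, 0],
    [0, 0, 0],
  ],
  fingers=[1, 1, 1, 1, 1, 1, 1, 1, 1, 1],
)

```text
time: 5.25
position: [0.5847, 0.1512, 0.0038]
tool_rot: [-0.0, -2.221, 2.221]
ft_force: [-0.4, 0.1, 0.9]
grip_width: 0.678
```

```bash
python3 - <<'E'
from h import *
im=ctrl.get_image("side"); cv2.imwrite(f"pics/side3.png",im)
a=ctrl.get_image("top"); cv2.imwrite(f"pics/top3.png",a)
s=ctrl.get_state();print(s["position"],s["grip_width"],s["ft_force"],s["torque"],s["time"])
a=a[180:300,190:340];b=im[200:320,220:370];cv2.imwrite("pics/c5.png",cv2.resize(np.vstack([a,b]),None,fx=2.5*2,fy=2.5*2,interpolation=2)[::2,::2] if 0 else cv2.resize(np.hstack([a,b]),None,fx=2.65,fy=4,interpolation=2))
for z in (.074,.1,.12):
  for sx in(-1,1): print(z,sx,proj("top",(.5848+sx*.0375,.1512+.095,z)))
for z in (.004,.03):
  for sx in(-1,1):
    for sy in(-1,1): print(z,sx,sy,proj("side",(.5848+sx*.0095,.1512+sy*.0585,z)),proj("top",(.5848+sx*.0095,.1512+sy*.0585,z)))
E
```

```text
[0.5847 0.1513 0.0038] 0.7683670519605742 [-0.2211 -0.658   0.0521] [ 0.055  -0.0188  0.0091] 5.35
0.074 -1 [219.4097 263.9995]
0.074 1 [221.012  221.3565]
0.1 -1 [217.0346 261.1621]
0.1 1 [218.7219 217.5252]
0.12 -1 [215.127  258.8821]
0.12 1 [216.8845 214.4496]
0.004 -1 -1 [322.5707 276.5039] [309.8664 256.3331]
0.004 -1 1 [295.6431 314.8074] [245.7108 255.9864]
0.004 1 -1 [313.3484 274.0035] [309.9422 246.1325]
0.004 1 1 [285.6083 311.7187] [246.0008 245.7977]
0.03 -1 -1 [322.7933 265.3257] [309.7361 253.5031]
0.03 -1 1 [295.3964 303.0708] [244.0983 253.1515]
0.03 1 -1 [313.421  262.8642] [309.8144 243.0768]
0.03 1 1 [285.1808 300.0184] [244.4023 242.738 ]
```

View pics/c5.png

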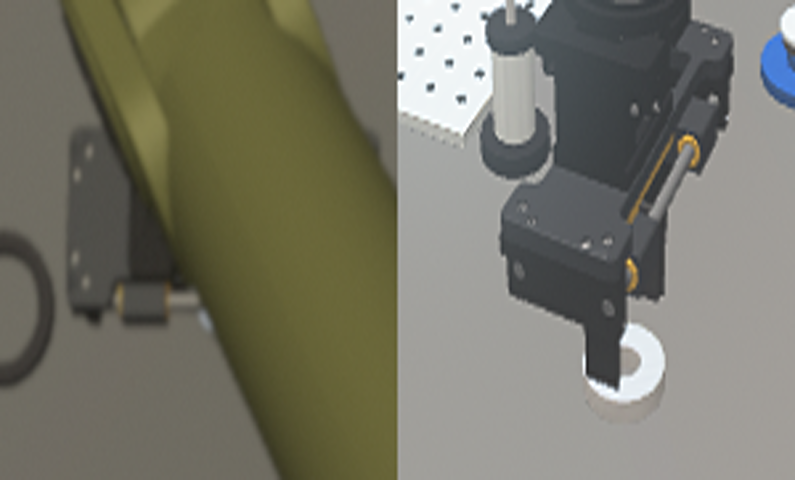

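```bash
python3 - <<'E'
from h import *
a=cv2.imread("pics/top3.png")[195:275,205:265];b=cv2.imread("pics/side3.png")[230:310,250:330]
cv2.imwrite("pics/c6.png",np.hstack([cv2.resize(a,None,fx=5,fy=5,interpolation=2),cv2.resize(b,None,fx=5,fy=5,interpolation=2)]))
print(two((216.4,212.5),(260,253.8)),two((216.4,256.3),(308.7,263.8)))
E
```

```text
(array([0.6187, 0.2433, 0.139 ]), [np.float64(0.0018541858442776163), np.float64(0.001854185844277565)]) (array([0.5426, 0.2394, 0.1414]), [np.float64(0.004825803863812786), np.float64(0.004825803863812702)])
```

View pics/c6.png

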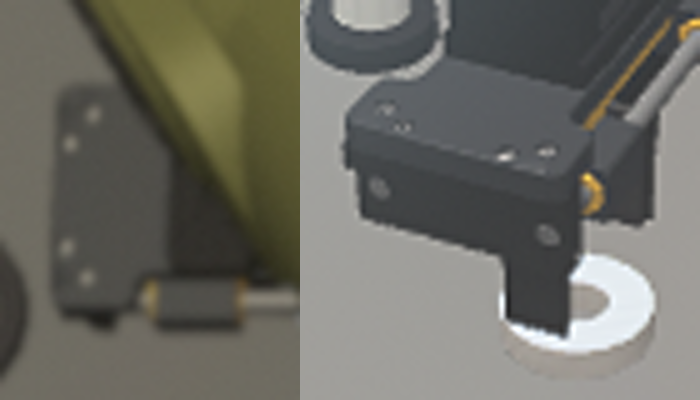

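Triangulating the body plate corners gives z ≈ 0.14 m. That puts the fingertips about 20–27 mm above the reported TCP height. I'll come down in stages and feel the table to calibrate.

play_rows(
  translation=[
    [0, 2, 0],
    [0, 2, 0],
    [0, 2, 0],
    [0, 2, 0],
    [0, 2, 0],
    [0, 1, 0],
    [0, 1, 0],
    [0, 0, 0],
    [0, 0, 0],
    [0, 0, 0],
  ],
  turn=[
    [0, 0, 0],
    [0, 0, 0],
    [0, 0, 0],
    [0, 0, 0],
    [0, 0, 0],
    [0, 0, 0],
    [0, 0, 0],
    [0, 0, 0],
    [0, 0, 0],
    [0, 0, 0],
  ],
  fingers=[1, 1, 1, 1, 1, 1, 1, 1, 1, 1],
)

```text
time: 6.18
position: [0.5848, 0.1513, -0.0081]
tool_rot: [-0.0, -2.221, 2.221]
ft_force: [0.4, -0.6, 0.5]
grip_width: 0.999
```

```bash
python3 - <<'E'
from h import *
im=ctrl.get_image("side"); cv2.imwrite(f"pics/side4.png",im)
s=ctrl.get_state();print(s["position"],s["grip_width"],s["ft_force"],s["torque"],s["time"])
cv2.imwrite("pics/c7.png",cv2.resize(im[230:330,250:350],None,fx=6,fy=6,interpolation=2))
E
```

```text
[ 0.5848  0.1513 -0.0081] 1.0024195533193685 [ 0.1299 -0.2453 -0.4559] [-0.0207  0.0083  0.0459] 6.2333
```

View pics/c7.png

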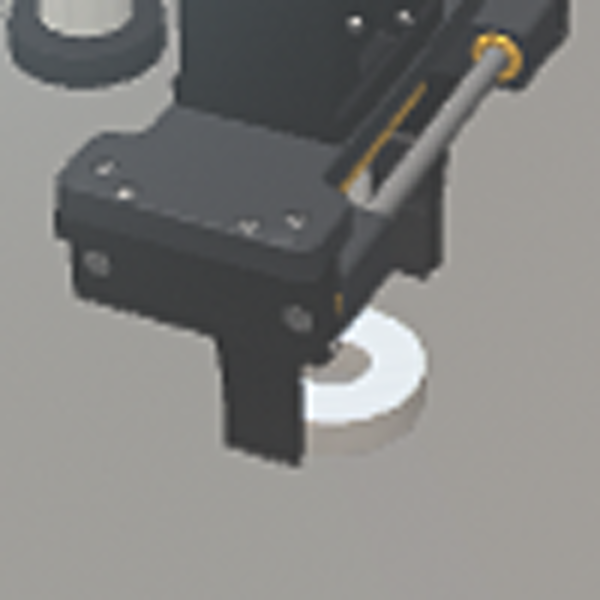

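play_rows(
  translation=[
    [0, 2, 0],
    [0, 2, 0],
    [0, 2, 0],
    [0, 2, 0],
    [0, 1, 0],
    [0, 0.5, 0],
    [0, 0.5, 0],
    [0, 0.3, 0],
    [0, 0.3, 0],
    [0, 0.3, 0],
  ],
  turn=[
    [0, 0, 0],
    [0, 0, 0],
    [0, 0, 0],
    [0, 0, 0],
    [0, 0, 0],
    [0, 0, 0],
    [0, 0, 0],
    [0, 0, 0],
    [0, 0, 0],
    [0, 0, 0],
  ],
  fingers=[1, 1, 1, 1, 1, 1, 1, 1, 1, 1],
)

```text
time: 7.07
position: [0.5847, 0.1513, -0.019]
tool_rot: [-0.0, -2.221, 2.221]
ft_force: [0.4, 0.4, -0.1]
grip_width: 0.999
```

play_rows(
  translation=[
    [0, 0.4, 0],
    [0, 0.4, 0],
    [0, 0.4, 0],
    [0, 0.4, 0],
    [0, 0.4, 0],
    [0, 0.4, 0],
    [0, 0.4, 0],
    [0, 0.4, 0],
    [0, 0.4, 0],
    [0, 0.4, 0],
  ],
  turn=[
    [0, 0, 0],
    [0, 0, 0],
    [0, 0, 0],
    [0, 0, 0],
    [0, 0, 0],
    [0, 0, 0],
    [0, 0, 0],
    [0, 0, 0],
    [0, 0, 0],
    [0, 0, 0],
  ],
  fingers=[1, 1, 1, 1, 1, 1, 1, 1, 1, 1],
)

```text
time: 7.9
position: [0.5847, 0.1513, -0.0222]
tool_rot: [-0.0, -2.221, 2.222]
ft_force: [-3.5, -1.7, 8.9]
grip_width: 1.0
```

Table contact came at a reading of about −22 mm (8.9 N), so real tip height is the reading plus about 22 mm. I'll rise 3.5 mm and close gently along y.

play_rows(
  translation=[
    [0, -2, 0],
    [0, -1.5, 0],
    [0, 0, 0],
    [0, 0, 0],
    [0, 0, 0],
    [0, 0, 0],
    [0, 0, 0],
    [0, 0, 0],
    [0, 0, 0],
    [0, 0, 0],
  ],
  turn=[
    [0, 0, 0],
    [0, 0, 0],
    [0, 0, 0],
    [0, 0, 0],
    [0, 0, 0],
    [0, 0, 0],
    [0, 0, 0],
    [0, 0, 0],
    [0, 0, 0],
    [0, 0, 0],
  ],
  fingers=[1, 0.4, 0, -0.2, -0.2, -0.2, -0.2, -0.2, -0.2, -0.2],
  grip_force=10,
)

```text
time: 8.73
position: [0.5845, 0.1512, -0.0198]
tool_rot: [0.0, -2.221, 2.221]
ft_force: [0.5, 0.3, -0.9]
grip_width: 0.63
```

```bash
python3 - <<'E'
from h import *
im=ctrl.get_image("side"); cv2.imwrite(f"pics/side5.png",im)
s=ctrl.get_state();print(s["position"],s["grip_width"],s["ft_force"],s["torque"],s["time"])
cv2.imwrite("pics/c8.png",cv2.resize(im[230:330,250:350],None,fx=6,fy=6,interpolation=2))
E
```

```text
[ 0.5845  0.1512 -0.0198] 0.6265661447557382 [-0.1513 -0.4052 -1.5629] [ 0.0904  0.0077 -0.0061] 8.7833
```

View pics/c8.png

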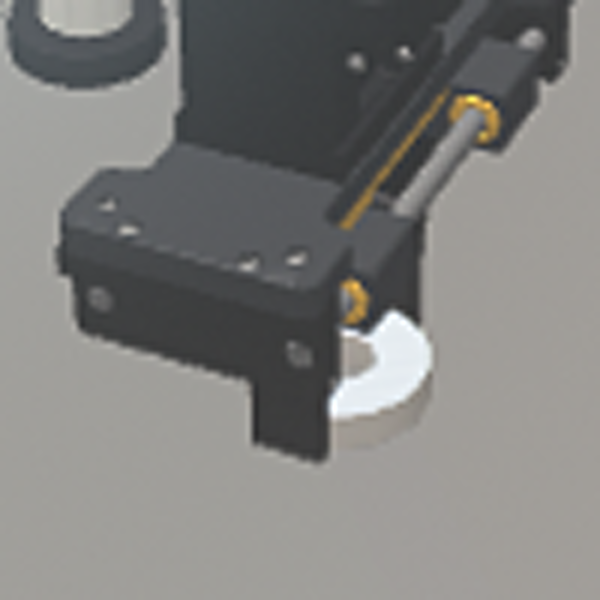

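```bash
python3 - <<'E'
from h import *
print(plane("side",[(292/6+250-.5,305.5-.5),(253/6+249.5,446/6+229.5),(326/6+249.5,462/6+229.5)],.0025))
im=cv2.imread("pics/side5.png");H,Sa,V=cv2.split(cv2.cvtColor(im,cv2.COLOR_BGR2HSV))
c=blob((V>190)&(Sa<60),(310,290));print(plane("side",[c[c[:,0].argmax()],c[c[:,1].argmin()],c[c[:,1].argmax()]],.014))
im=cv2.imread("pics/side0.png");H,Sa,V=cv2.split(cv2.cvtColor(im,cv2.COLOR_BGR2HSV))
c=blob((V>190)&(Sa<60),(310,290));print(plane("side",[c[c[:,0].argmax()],c[c[:,1].argmin()],c[c[:,1].argmax()]],.014))
E
```

```text
[[0.583  0.1836 0.0025]
 [0.5947 0.1854 0.0025]
 [0.5723 0.1831 0.0025]]
[[0.5564 0.1449 0.014 ]
 [0.5782 0.1264 0.014 ]
 [0.5731 0.1764 0.014 ]]
[[0.558  0.1456 0.014 ]
 [0.6043 0.1349 0.014 ]
 [0.5704 0.1781 0.014 ]]
```

Gripped along y at a width of 0.63 (about 55 mm, ring diameter 56). Next I'll open, turn 90° and grip along x to centre the other axis.

play_rows(
  translation=[
    [0, 0, 0],
    [0, 0, 0],
    [0, 0, 0],
    [0, 0, 0],
    [0, 0, 0],
    [0, 0, 0],
    [0, 0, 0],
    [0, 0, 0],
    [0, 0, 0],
    [0, 0, 0],
  ],
  turn=[
    [0, 0, 0],
    [0, 0, 0],
    [0, -0.12, 0],
    [0, -0.12, 0],
    [0, -0.12, 0],
    [0, -0.12, 0],
    [0, -0.12, 0],
    [0, -0.12, 0],
    [0, -0.12, 0],
    [0, -0.12, 0],
  ],
  fingers=[1, 1, 1, 1, 1, 1, 1, 1, 1, 1],
)

```text
time: 9.62
position: [0.5849, 0.151, -0.0194]
tool_rot: [-0.859, 1.639, -1.64]
ft_force: [0.0, 0.5, 0.3]
grip_width: 0.998
```

play_rows(
  translation=[
    [0, 0, 0],
    [0, 0, 0],
    [0, 0, 0],
    [0, 0, 0],
    [0, 0, 0],
    [0, 0, 0],
    [0, 0, 0],
    [0, 0, 0],
    [0, 0, 0],
    [0, 0, 0],
  ],
  turn=[
    [0, -0.12, 0],
    [0, -0.12, 0],
    [0, -0.12, 0],
    [0, -0.12, 0],
    [0, -0.12, 0],
    [0, -0.011, 0],
    [0, 0, 0],
    [0, 0, 0],
    [0, 0, 0],
    [0, 0, 0],
  ],
  fingers=[1, 1, 1, 0.6, 0.2, -0.2, -0.2, -0.2, -0.2, -0.2],
  grip_force=40,
)

```text
time: 10.45
position: [0.5847, 0.1511, -0.0195]
tool_rot: [-1.209, 1.21, -1.211]
ft_force: [0.7, -0.2, 0.3]
grip_width: 0.637
```

```bash
python3 - <<'E'
from h import *
im=ctrl.get_image("side"); cv2.imwrite(f"pics/side6.png",im)
s=ctrl.get_state();print(s["position"],s["grip_width"],s["ft_force"],s["torque"],s["time"],s["joint_positions"])
cv2.imwrite("pics/c9.png",cv2.resize(im[230:330,250:350],None,fx=6,fy=6,interpolation=2))
E
```

```text
[ 0.5847  0.1511 -0.0195] 0.6309557000870868 [ 0.7171 -0.3159  0.5284] [-0.0762 -0.1434 -0.0451] 10.5 [ 0.496   0.6763 -1.0313  1.7586  0.6508  1.0913 -0.7589]
```

View pics/c9.png

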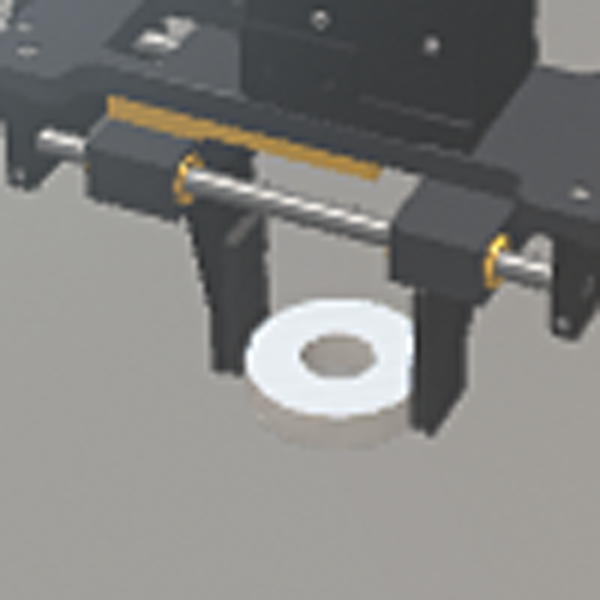

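```bash
python3 - <<'E'
from h import *
print(plane("side",[(338/6+249.5,356/6+229.5)],.014), plane("side",[(305.3-.5+.07,290.4-.5)],.014))
im=cv2.imread("pics/top0.png");H,Sa,V=cv2.split(cv2.cvtColor(im,cv2.COLOR_BGR2HSV))
for t in(120,135,150):
  print(ringpos("top",(V>t)&(Sa<60),(277,250),.014))
b=cv2.imread("pics/top0.png")[225:275,250:305];cv2.imwrite("pics/c10.png",cv2.resize(b,None,fx=10,fy=10,interpolation=2))
E
```

```text
[[0.5835 0.1504 0.014 ]] [[0.5838 0.1538 0.014 ]]
(array([0.5861, 0.1528]), np.float64(55.60294126616942))
(array([0.5857, 0.1528]), np.float64(53.36796690953404))
(array([0.5856, 0.1526]), np.float64(51.08167858116158))
```

View pics/c10.png

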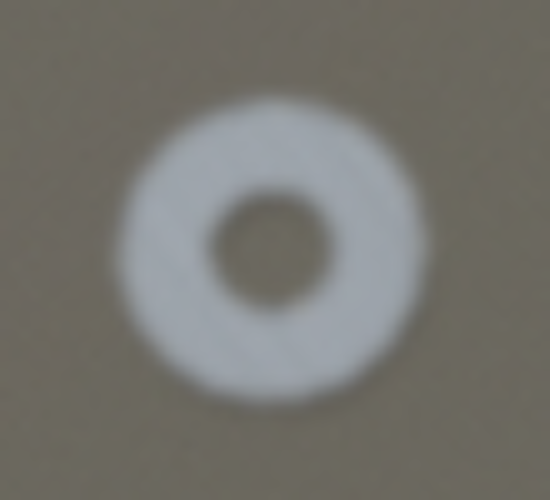

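play_rows(
  translation=[
    [0, -20, 0],
    [0, -35, 0],
    [0, -35, 0],
    [0, -30, 0],
    [10, 0, 0],
    [30, 0, -2],
    [40, 0, -4],
    [40, 0, -4],
    [40, 0, -4],
    [40, 0, -4],
  ],
  turn=[
    [0, 0, 0],
    [0, 0, 0],
    [0, 0, 0],
    [0, 0, 0],
    [0, 0, 0],
    [0, 0, 0],
    [0, 0, 0],
    [0, 0, 0],
    [0, 0, 0],
    [0, 0, 0],
  ],
  fingers=[-0.2, -0.2, -0.2, -0.2, -0.2, -0.2, -0.2, -0.2, -0.2, -0.2],
)

```text
time: 11.33
position: [0.5657, -0.0508, 0.0998]
tool_rot: [-1.21, 1.209, -1.21]
ft_force: [-0.4, 0.7, -1.7]
grip_width: 0.631
```

play_rows(
  translation=[
    [36, 0, -3.5],
    [36, 0, -3.5],
    [26, 0, -2],
    [10, 0, -1],
    [2, 0, -0.7],
    [0, 7, 0],
    [0, 7, 0],
    [0, 0, 0],
    [0, 0, 0],
    [0, 0, 0],
  ],
  turn=[
    [0, 0, 0],
    [0, 0, 0],
    [0, 0, 0],
    [0, 0, 0],
    [0, 0, 0],
    [0, 0, 0],
    [0, 0, 0],
    [0, 0, 0],
    [0, 0, 0],
    [0, 0, 0],
  ],
  fingers=[-0.2, -0.2, -0.2, -0.2, -0.2, -0.2, -0.2, -0.2, -0.2, -0.2],
)

```text
time: 12.17
position: [0.5562, -0.1571, 0.0864]
tool_rot: [-1.21, 1.207, -1.207]
ft_force: [-0.7, 0.7, -1.0]
grip_width: 0.632
```

```bash
python3 - <<'E'
from h import *
im=ctrl.get_image("side"); cv2.imwrite(f"pics/side7.png",im)
s=ctrl.get_state();print(s["position"],s["grip_width"],s["ft_force"],s["torque"],s["time"],s["joint_positions"])
cv2.imwrite("pics/c11.png",cv2.resize(im[140:240,325:425],None,fx=6,fy=6,interpolation=2))
E
```

```text
[ 0.5563 -0.1575  0.0866] 0.6310375043133178 [-0.3879 -0.4367 -1.485 ] [ 0.0034 -0.06    0.0051] 12.2167 [ 1.1565  0.5167 -1.1702  1.7421  0.5045  1.2257 -0.1436]
```

View pics/c11.png

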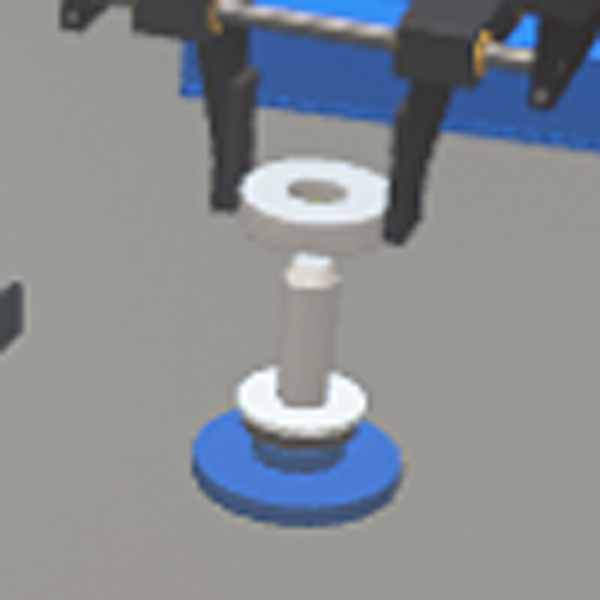

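```bash
python3 - <<'E'
from h import *
im=cv2.imread("pics/side7.png");b=cv2.resize(im[160:190,360:395],None,fx=20,fy=20,interpolation=2)
cv2.imwrite("pics/c12.png",b)
print(plane("side",[(317/6+324.5,189/6+139.5)],.120),plane("side",[(313/6+324.5,260/6+139.5)],.091))
E
```

```text
[[ 0.5554 -0.1595  0.12  ]] [[ 0.5552 -0.1611  0.091 ]]
```

View pics/c12.png

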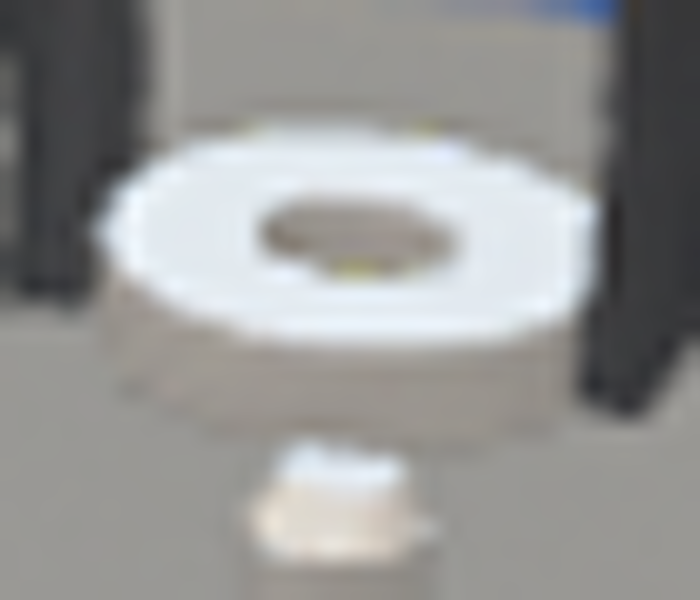

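play_rows(
  translation=[
    [0, 4, 0],
    [0, 4, 0],
    [0, 3, 0],
    [0, 2, 0],
    [0, 1, 0],
    [0, 1, 0],
    [0, 1, 0],
    [0, 1, 0],
    [0, 0, 0],
    [0, 0, 0],
  ],
  turn=[
    [0, 0, 0],
    [0, 0, 0],
    [0, 0, 0],
    [0, 0, 0],
    [0, 0, 0],
    [0, 0, 0],
    [0, 0, 0],
    [0, 0, 0],
    [0, 0, 0],
    [0, 0, 0],
  ],
  fingers=[-0.2, -0.2, -0.2, -0.2, -0.2, -0.2, -0.2, -0.2, -0.2, -0.2],
)

```text
time: 13.05
position: [0.556, -0.1588, 0.0695]
tool_rot: [-1.209, 1.209, -1.209]
ft_force: [-0.2, 0.2, -0.9]
grip_width: 0.636
```

play_rows(
  translation=[
    [0, 1, 0],
    [0, 1, 0],
    [0, 1, 0],
    [0, 1, 0],
    [0, 1, 0],
    [0, 0.5, 0],
    [0, 0.5, 0],
    [0, 0.5, 0],
    [0, 0, 0],
    [0, 0, 0],
  ],
  turn=[
    [0, 0, 0],
    [0, 0, 0],
    [0, 0, 0],
    [0, 0, 0],
    [0, 0, 0],
    [0, 0, 0],
    [0, 0, 0],
    [0, 0, 0],
    [0, 0, 0],
    [0, 0, 0],
  ],
  fingers=[-0.2, -0.2, -0.2, -0.2, -0.2, -0.2, -0.2, -0.2, -0.2, -0.2],
)

```text
time: 13.88
position: [0.556, -0.1587, 0.0629]
tool_rot: [-1.209, 1.209, -1.209]
ft_force: [-0.3, 0.2, -0.9]
grip_width: 0.634
```

play_rows(
  translation=[
    [0, 2, 0],
    [0, 4, 0],
    [0, 5, 0],
    [0, 5, 0],
    [0, 5, 0],
    [0, 5, 0],
    [0, 4, 0],
    [0, 2, 0],
    [0, 0, 0],
    [0, 0, 0],
  ],
  turn=[
    [0, 0, 0],
    [0, 0, 0],
    [0, 0, 0],
    [0, 0, 0],
    [0, 0, 0],
    [0, 0, 0],
    [0, 0, 0],
    [0, 0, 0],
    [0, 0, 0],
    [0, 0, 0],
  ],
  fingers=[-0.2, -0.2, -0.2, -0.2, -0.2, -0.2, -0.2, -0.2, -0.2, -0.2],
)

```text
time: 14.72
position: [0.556, -0.1587, 0.0309]
tool_rot: [-1.209, 1.209, -1.209]
ft_force: [0.2, 0.2, -1.9]
grip_width: 0.632
```

```bash
python3 - <<'E'
from h import *
im=ctrl.get_image("side"); cv2.imwrite(f"pics/side8.png",im)
s=ctrl.get_state();print(s["position"],s["grip_width"],s["ft_force"],s["torque"],s["time"])
cv2.imwrite("pics/c13.png",cv2.resize(im[160:240,335:415],None,fx=7.5,fy=7.5,interpolation=2))
E
```

```text
[ 0.5562 -0.1587  0.0311] 0.6326622296333935 [-0.53   -0.5201 -1.7175] [-0.0399 -0.1543  0.0269] 14.7667
```

View pics/c13.png

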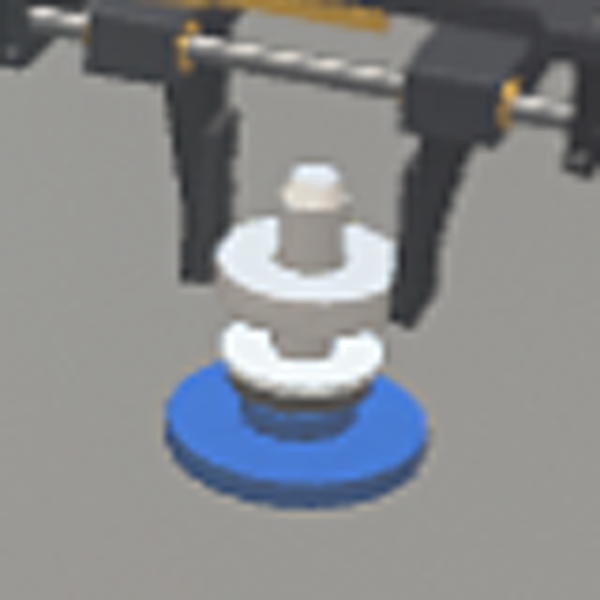

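The picture shows the ring threaded on the pin, with a gap of about 16 mm to the collar face. Going down faster first, then feeling for contact.

play_rows(
  translation=[
    [0, 2, 0],
    [0, 3, 0],
    [0, 3, 0],
    [0, 2, 0],
    [0, 1, 0],
    [0, 0.5, 0],
    [0, 0.3, 0],
    [0, 0.3, 0],
    [0, 0.3, 0],
    [0, 0.3, 0],
  ],
  turn=[
    [0, 0, 0],
    [0, 0, 0],
    [0, 0, 0],
    [0, 0, 0],
    [0, 0, 0],
    [0, 0, 0],
    [0, 0, 0],
    [0, 0, 0],
    [0, 0, 0],
    [0, 0, 0],
  ],
  fingers=[-0.2, -0.2, -0.2, -0.2, -0.2, -0.2, -0.2, -0.2, -0.2, -0.2],
)

```text
time: 15.6
position: [0.5561, -0.1588, 0.0183]
tool_rot: [-1.209, 1.209, -1.209]
ft_force: [-0.4, 0.1, -0.8]
grip_width: 0.637
```

play_rows(
  translation=[
    [0, 0.2, 0],
    [0, 0.2, 0],
    [0, 0.2, 0],
    [0, 0.2, 0],
    [0, 0.2, 0],
    [0, 0.2, 0],
    [0, 0.2, 0],
    [0, 0.2, 0],
    [0, 0.2, 0],
    [0, 0.2, 0],
  ],
  turn=[
    [0, 0, 0],
    [0, 0, 0],
    [0, 0, 0],
    [0, 0, 0],
    [0, 0, 0],
    [0, 0, 0],
    [0, 0, 0],
    [0, 0, 0],
    [0, 0, 0],
    [0, 0, 0],
  ],
  fingers=[-0.2, -0.2, -0.2, -0.2, -0.2, -0.2, -0.2, -0.2, -0.2, -0.2],
)

```text
time: 16.43
position: [0.556, -0.1588, 0.0162]
tool_rot: [-1.209, 1.209, -1.209]
ft_force: [0.3, -0.6, -1.3]
grip_width: 0.631
```

play_rows(
  translation=[
    [0, 0.2, 0],
    [0, 0.2, 0],
    [0, 0.2, 0],
    [0, 0.2, 0],
    [0, 0.2, 0],
    [0, 0.2, 0],
    [0, 0.2, 0],
    [0, 0.2, 0],
    [0, 0.2, 0],
    [0, 0.2, 0],
  ],
  turn=[
    [0, 0, 0],
    [0, 0, 0],
    [0, 0, 0],
    [0, 0, 0],
    [0, 0, 0],
    [0, 0, 0],
    [0, 0, 0],
    [0, 0, 0],
    [0, 0, 0],
    [0, 0, 0],
  ],
  fingers=[-0.2, -0.2, -0.2, -0.2, -0.2, -0.2, -0.2, -0.2, -0.2, -0.2],
)

```text
time: 17.27
position: [0.556, -0.1587, 0.0142]
tool_rot: [-1.209, 1.209, -1.209]
ft_force: [0.8, -1.0, -0.7]
grip_width: 0.631
```

play_rows(
  translation=[
    [0, 0.2, 0],
    [0, 0.2, 0],
    [0, 0.2, 0],
    [0, 0.2, 0],
    [0, 0.2, 0],
    [0, 0.2, 0],
    [0, 0.2, 0],
    [0, 0.2, 0],
    [0, 0.2, 0],
    [0, 0.2, 0],
  ],
  turn=[
    [0, 0, 0],
    [0, 0, 0],
    [0, 0, 0],
    [0, 0, 0],
    [0, 0, 0],
    [0, 0, 0],
    [0, 0, 0],
    [0, 0, 0],
    [0, 0, 0],
    [0, 0, 0],
  ],
  fingers=[-0.2, -0.2, -0.2, -0.2, -0.2, -0.2, -0.2, -0.2, -0.2, -0.2],
)

```text
time: 18.1
position: [0.5561, -0.1588, 0.0134]
tool_rot: [-1.21, 1.209, -1.21]
ft_force: [-3.6, 1.3, 10.6]
grip_width: 0.637
```

play_rows(
  translation=[
    [0, 0.2, 0],
    [0, 0.2, 0],
    [0, 0, 0],
    [0, 0, 0],
    [0, 0, 0],
    [0, 0, 0],
    [0, 0, 0],
    [0, 0, 0],
    [0, 0, 0],
    [0, 0, 0],
  ],
  turn=[
    [0, 0, 0],
    [0, 0, 0],
    [0, 0, 0],
    [0, 0, 0],
    [0, 0, 0],
    [0, 0, 0],
    [0, 0, 0],
    [0, 0, 0],
    [0, 0, 0],
    [0, 0, 0],
  ],
  fingers=[-0.2, -0.2, -0.2, -0.2, -0.2, -0.2, -0.2, -0.2, -0.2, -0.2],
)

```text
time: 18.93
position: [0.5561, -0.1588, 0.0134]
tool_rot: [-1.21, 1.209, -1.21]
ft_force: [-4.6, 0.1, 12.1]
grip_width: 0.634
```

play_rows(
  translation=[
    [0, 0.3, 0],
    [0, 0, 0],
    [0, 0, 0],
    [0, 0, 0],
    [0, 0, 0],
    [0, 0, 0],
    [0, 0, 0],
    [0, 0, 0],
    [0, 0, 0],
    [0, 0, 0],
  ],
  turn=[
    [0, 0, 0],
    [0, 0, 0],
    [0, 0, 0],
    [0, 0, 0],
    [0, 0, 0],
    [0, 0, 0],
    [0, 0, 0],
    [0, 0, 0],
    [0, 0, 0],
    [0, 0, 0],
  ],
  fingers=[-0.2, -0.2, -0.2, -0.2, -0.2, -0.2, -0.2, -0.2, -0.2, -0.2],
)

```text
time: 19.77
position: [0.5561, -0.1588, 0.0133]
tool_rot: [-1.211, 1.209, -1.21]
ft_force: [-5.9, -0.1, 12.7]
grip_width: 0.635
```

```bash
python3 - <<'E'
from h import *
im=ctrl.get_image("side"); cv2.imwrite(f"pics/side9.png",im)
s=ctrl.get_state();print(s["position"],s["grip_width"],s["ft_force"],s["torque"],s["time"])
cv2.imwrite("pics/c14.png",cv2.resize(im[160:240,335:415],None,fx=7.5,fy=7.5,interpolation=2))
E
```

```text
[ 0.5561 -0.1588  0.0133] 0.6342605144637656 [-4.7815  0.1219 13.1016] [ 0.027   1.3019 -0.0337] 19.8167
```

View pics/c14.png

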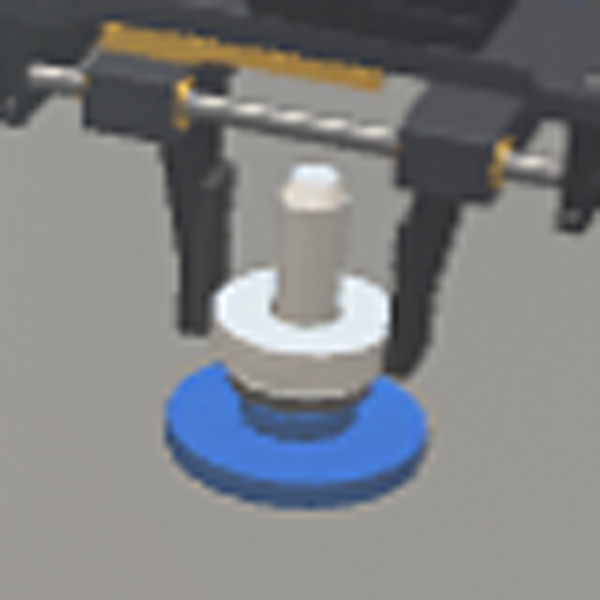

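Ring 1 is seated, with no visible gap. The push was about 13 N plus the ring's weight, about 15 N on the collar, held for more than a second. Now I'll relax, open, rise and start the turn.

play_rows(
  translation=[
    [0, -0.9, 0],
    [0, -0.9, 0],
    [0, 0, 0],
    [0, 0, 0],
    [0, 0, 0],
    [0, -4, 0],
    [0, -12, 0],
    [0, -18, 0],
    [0, -20, 0],
    [0, -20, 0],
  ],
  turn=[
    [0, 0, 0],
    [0, 0, 0],
    [0, 0, 0],
    [0, 0, 0],
    [0, 0, 0],
    [0, 0, 0],
    [0, 0.12, 0],
    [0, 0.12, 0],
    [0, 0.12, 0],
    [0, 0.12, 0],
  ],
  fingers=[-0.2, 0.3, 1, 1, 1, 1, 1, 1, 1, 1],
)

```text
time: 20.65
position: [0.5559, -0.1584, 0.0881]
tool_rot: [-0.939, 1.558, -1.557]
ft_force: [-0.4, -0.1, -0.1]
grip_width: 0.993
```

```bash
python3 - <<'E'
from h import *
s=ctrl.get_state();print(s["position"],s["grip_width"],s["ft_force"],s["time"],s["joint_positions"])
R=Ro.from_rotvec(s["tool_rot"]);print(R.as_matrix())
print(R.inv().apply(np.array([.4467,.0677,s["position"][2]])-s["position"]))
E
```

```text
[ 0.5559 -0.1584  0.0881] 0.9926254653623278 [-0.4037 -0.083  -0.0618] 20.65 [ 1.0971  0.4568 -1.0687  1.742   0.427   1.2003 -0.5735]
[[-0.4667 -0.0001  0.8844]
 [-0.8844  0.0007 -0.4667]
 [-0.0006 -1.     -0.0004]]
[-0.149   0.0002 -0.2021]
```

play_rows(
  translation=[
    [-21.3, 0, -28.9],
    [-21.3, 0, -28.9],
    [-21.3, 0, -28.9],
    [-21.3, 0, -28.9],
    [-21.3, 0, -28.9],
    [-21.3, 0, -28.9],
    [-21.2, 0, -28.8],
    [0, 15, 0],
    [0, 20, 0],
    [0, 20, 0],
  ],
  turn=[
    [0, 0, 0],
    [0, 0, 0],
    [0, 0, 0],
    [0, 0, 0],
    [0, 0, 0],
    [0, 0, 0],
    [0, 0, 0],
    [0, 0.12, 0],
    [0, 0.12, 0],
    [0, 0.12, 0],
  ],
  fingers=[1, 1, 1, 1, 1, 1, 1, 1, 1, 1],
  grip_force=10,
)

```text
time: 21.48
position: [0.4463, 0.0668, 0.0325]
tool_rot: [-0.681, 1.794, -1.802]
ft_force: [-0.2, -0.4, 0.8]
grip_width: 1.001
```

```bash
python3 - <<'E'
from h import *
s=ctrl.get_state();print(s["position"],s["time"],s["joint_positions"])
R=Ro.from_rotvec(s["tool_rot"]);print(R.as_matrix()[:,2],np.arctan2(R.as_matrix()[1,2],R.as_matrix()[0,2]))
print(R.inv().apply(np.array([.4467,.0677,-.0195])-s["position"]))
for n in("side","top"):
  im=ctrl.get_image(n); cv2.imwrite(f"pics/{n}10.png",im)
cv2.imwrite("pics/c15.png",np.hstack([cv2.imread("pics/side10.png")[120:420:,280:480],cv2.imread("pics/top10.png")[180:480,200:500]]))
E
```

```text
[0.4463 0.0668 0.0325] 21.4833 [ 0.9245  0.2092 -1.1976  2.0861  0.2377  0.989  -1.2421]
[ 0.664  -0.7477  0.0042] -0.8445875631231282
[-0.0008  0.052  -0.0006]
```

View pics/c15.png

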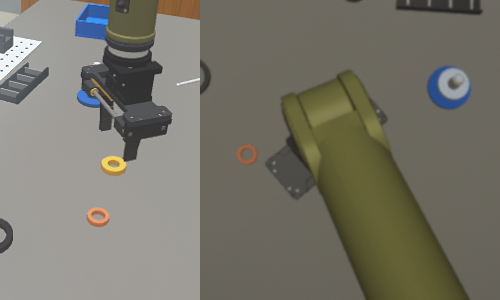

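```bash
python3 - <<'E'
from h import *
im=cv2.imread("pics/side10.png");b=cv2.resize(im[210:310,345:465],None,fx=6,fy=6,interpolation=2)
for X in[(.4463,.0668,.0545),(.4463,.0668,.0),(.4463,.0668,.012),(.4467,.0677,.012)]:
    p=proj("side",X);print(X,p);cv2.circle(b,tuple(int(v) for v in (p-[344.5,209.5])*6),4,(0,0,255),1)
cv2.imwrite("pics/c16.png",b)
im=cv2.imread("pics/top10.png");cv2.imwrite("pics/c17.png",cv2.resize(im[230:310,410:490],None,fx=5,fy=5,interpolation=2))
E
```

```text
(0.4463, 0.0668, 0.0545) [395.3466 263.8177]
(0.4463, 0.0668, 0.0) [392.3911 287.7981]
(0.4463, 0.0668, 0.012) [393.0275 282.6617]
(0.4467, 0.0677, 0.012) [392.682  282.8853]
```

View pics/c16.png

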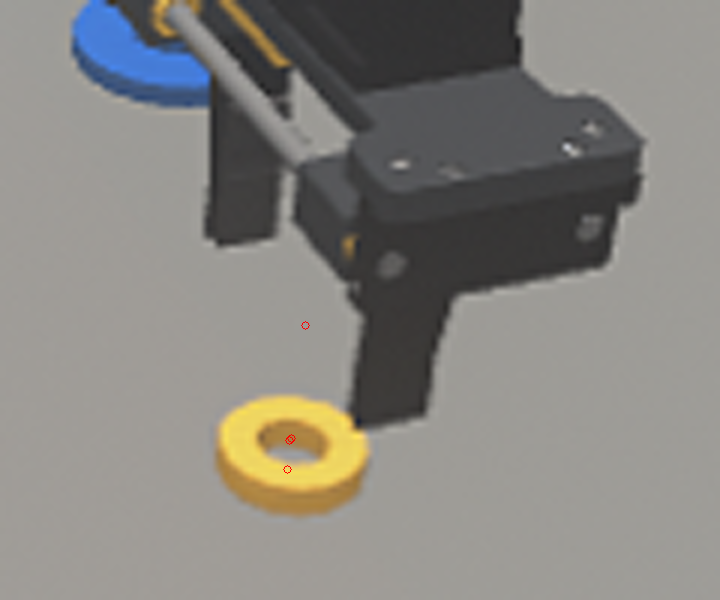

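View pics/c17.png

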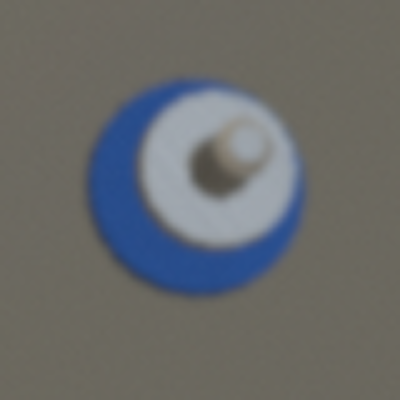

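play_rows(
  translation=[
    [0, 14, 0],
    [0, 14, 0],
    [0, 10, 0],
    [0, 8, 0],
    [0, 4, 0],
    [0, 2, 0],
    [0, 0, 0],
    [0, 0, 0],
    [0, 0, 0],
    [0, 0, 0],
  ],
  turn=[
    [0, 0.121, 0],
    [0, 0.121, 0],
    [0, 0.121, 0],
    [0, 0.121, 0],
    [0, 0.121, 0],
    [0, 0.121, 0],
    [0, 0, 0],
    [0, 0, 0],
    [0, 0, 0],
    [0, 0, 0],
  ],
  fingers=[1, 1, 1, 1, 0.8, 0.4, 0, -0.4, -0.4, -0.4],
  grip_force=10,
)

```text
time: 22.42
position: [0.446, 0.0669, -0.0191]
tool_rot: [-0.008, 2.217, -2.217]
ft_force: [-0.4, 0.1, 0.2]
grip_width: 0.629
```

play_rows(
  translation=[
    [0, 0, 0],
    [0, 0, 0],
    [0, 0, 0],
    [0, 0, 0],
    [0, 0, 0],
    [0, 0, 0],
    [0, 0, 0],
    [0, 0, 0],
    [0, 0, 0],
    [0, 0, 0],
  ],
  turn=[
    [0, 0, 0],
    [0, 0, 0],
    [0, 0, 0],
    [0, 0, 0],
    [0, -0.12, 0],
    [0, -0.12, 0],
    [0, -0.12, 0],
    [0, -0.12, 0],
    [0, -0.12, 0],
    [0, -0.12, 0],
  ],
  fingers=[-0.4, -0.4, 1, 1, 1, 1, 1, 1, 1, 1],
)

```text
time: 23.25
position: [0.4453, 0.0666, -0.0197]
tool_rot: [-0.687, 1.795, -1.796]
ft_force: [-0.7, -0.3, -0.6]
grip_width: 0.974
```

play_rows(
  translation=[
    [0, 0, 0],
    [0, 0, 0],
    [0, 0, 0],
    [0, 0, 0],
    [0, 0, 0],
    [0, 0, 0],
    [0, 0, 0],
    [0, 0, 0],
    [0, 0, 0],
    [0, 0, 0],
  ],
  turn=[
    [0, -0.12, 0],
    [0, -0.12, 0],
    [0, -0.12, 0],
    [0, -0.12, 0],
    [0, -0.12, 0],
    [0, -0.12, 0],
    [0, -0.12, 0],
    [0, 0, 0],
    [0, 0, 0],
    [0, 0, 0],
  ],
  fingers=[1, 1, 1, 1, 1, 0.6, 0.2, -0.2, -0.4, -0.4],
  grip_force=40,
)

```text
time: 24.08
position: [0.4454, 0.0667, -0.0198]
tool_rot: [-1.205, 1.216, -1.216]
ft_force: [0.2, 0.4, -0.1]
grip_width: 0.706
```

play_rows(
  translation=[
    [0, 0, 0],
    [0, 0, 0],
    [0, 0, 0],
    [0, 0, 0],
    [0, -15, 0],
    [0, -35, 0],
    [0, -38, 0],
    [0, -32, 0],
    [0, 0, 0],
    [0, 0, 0],
  ],
  turn=[
    [0, 0, 0],
    [0, 0, 0],
    [0, 0, 0],
    [0, 0, 0],
    [0, 0, 0],
    [0, 0, 0],
    [0, 0, 0],
    [0, 0, 0],
    [0, 0, 0],
    [0, 0, 0],
  ],
  fingers=[-0.4, -0.4, -0.4, -0.4, -0.4, -0.4, -0.4, -0.4, -0.4, -0.4],
)

```text
time: 24.92
position: [0.4471, 0.0655, 0.102]
tool_rot: [-1.207, 1.207, -1.223]
ft_force: [-0.8, -0.1, -1.7]
grip_width: 0.514
```

```bash
python3 - <<'E'
from h import *
s=ctrl.get_state();print(s["position"],s["time"],s["grip_width"],s["ft_force"],s["joint_positions"])
R=Ro.from_rotvec(s["tool_rot"]);print(R.as_matrix())
print(R.inv().apply(np.array([.5561,-.1588,s["position"][2]])-s["position"]))
im=ctrl.get_image("side"); cv2.imwrite(f"pics/side11.png",im)
cv2.imwrite("pics/c18.png",cv2.resize(im[180:300,320:460],None,fx=5,fy=5,interpolation=2))
E
```

```text
[0.4471 0.0655 0.102 ] 24.9167 0.5144837954486248 [-0.7953 -0.0618 -1.6912] [ 1.1655  0.0332 -1.367   2.0146  0.0455  1.1172 -0.2287]
[[-0.0075  0.0051  1.    ]
 [-0.9999 -0.0075 -0.0075]
 [ 0.0074 -1.      0.0051]]
[0.2234 0.0022 0.1107]
```

View pics/c18.png

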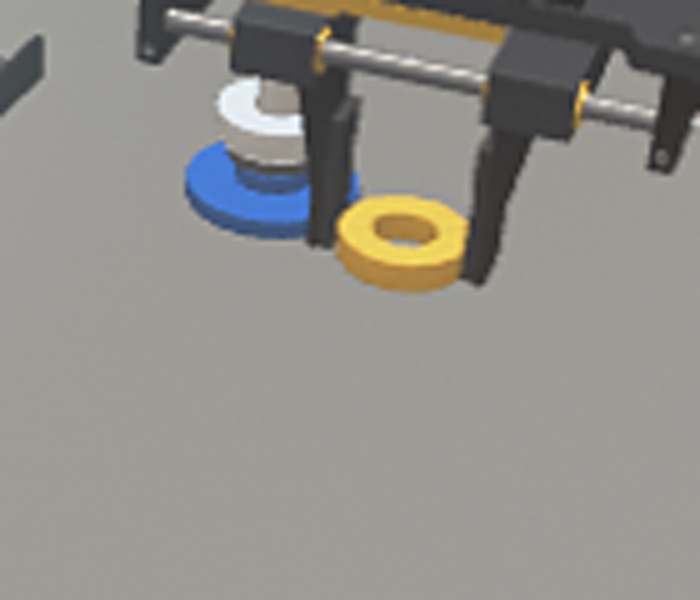

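play_rows(
  translation=[
    [20, 0, 10],
    [33, 0, 16.4],
    [33, 0, 16.4],
    [33, 0, 16.4],
    [33, 0, 16.4],
    [33, 0, 16.4],
    [26, 0, 13],
    [12, 0, 5.7],
    [0, 0, 0],
    [0, 0, 0],
  ],
  turn=[
    [0, 0, 0],
    [0, 0, 0],
    [0, 0, 0],
    [0, 0, 0],
    [0, 0, 0],
    [0, 0, 0],
    [0, 0, 0],
    [0, 0, 0],
    [0, 0, 0],
    [0, 0, 0],
  ],
  fingers=[-0.4, -0.4, -0.4, -0.4, -0.4, -0.4, -0.4, -0.4, -0.4, -0.4],
)

```text
time: 25.8
position: [0.5535, -0.1554, 0.0974]
tool_rot: [-1.206, 1.219, -1.208]
ft_force: [0.2, 1.3, -0.3]
grip_width: 0.511
```

```bash
cat > st.py <<'E'
from h import *
import sys
s=ctrl.get_state();print(s["position"],s["time"],s["grip_width"],s["ft_force"],s["torque"],s["joint_positions"])
R=Ro.from_rotvec(s["tool_rot"])
W=Ro.from_matrix([[0,0,1],[-1,0,0],[0,-1,0.]]) 
print("turn to jaw-x",(R.inv()*W).as_rotvec())
if len(sys.argv)>2:
    t=np.array([float(sys.argv[1]),float(sys.argv[2]),s["position"][2]]);print("tool mm",1e3*R.inv().apply(t-s["position"]))
E
python3 st.py .5561 -.1588
```

```text
[ 0.5535 -0.1554  0.0974] 25.8 0.5114655275588372 [ 0.1966  1.3379 -0.28  ] [ 0.0662 -0.1001  0.0408] [ 1.1127  0.4516 -1.0906  1.7352  0.4195  1.2212 -0.0928]
turn to jaw-x [ 0.0043 -0.0059 -0.005 ]
tool mm [ 3.413  -0.0283  2.6332]
```

play_rows(
  translation=[
    [2, 0, 1.5],
    [1.4, 0, 1.1],
    [0, 4, 0],
    [0, 6, 0],
    [0, 6, 0],
    [0, 4, 0],
    [0, 0, 0],
    [0, 0, 0],
    [0, 0, 0],
    [0, 0, 0],
  ],
  turn=[
    [0.0043, -0.0059, -0.005],
    [0, 0, 0],
    [0, 0, 0],
    [0, 0, 0],
    [0, 0, 0],
    [0, 0, 0],
    [0, 0, 0],
    [0, 0, 0],
    [0, 0, 0],
    [0, 0, 0],
  ],
  fingers=[-0.4, -0.4, -0.4, -0.4, -0.4, -0.4, -0.4, -0.4, -0.4, -0.4],
)

```text
time: 26.63
position: [0.5577, -0.1604, 0.0806]
tool_rot: [-1.209, 1.203, -1.215]
ft_force: [1.1, -0.2, -1.3]
grip_width: 0.511
```

```bash
python3 st.py .5561 -.1588; python3 - <<'E'
from h import *
im=ctrl.get_image("side"); cv2.imwrite(f"pics/side12.png",im)
cv2.imwrite("pics/c19.png",cv2.resize(im[155:215,340:415],None,fx=9,fy=9,interpolation=2))
E
```

```text
[ 0.5577 -0.1604  0.0806] 26.6333 0.5108829812680804 [ 1.0767 -0.1508 -1.2898] [ 0.024  -0.1046  0.0118] [ 1.0982  0.4695 -1.073   1.7495  0.4485  1.1863 -0.1017]
turn to jaw-x [-0.0048 -0.0001  0.0052]
tool mm [-1.6121 -0.0161 -1.6132]
```

View pics/c19.png

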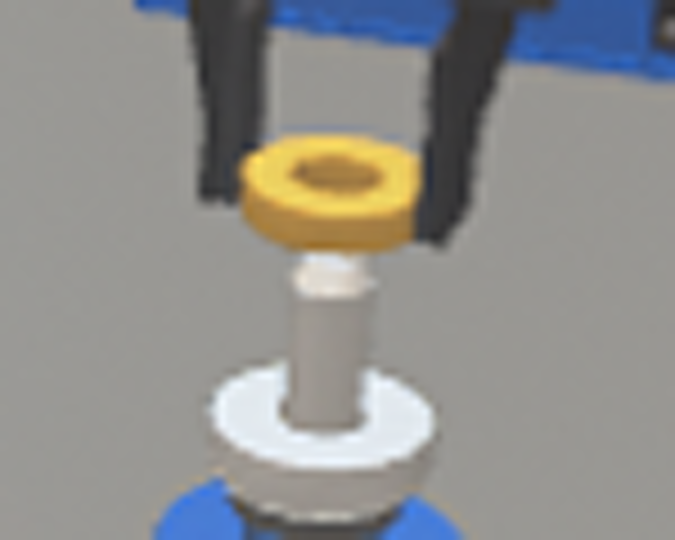

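play_rows(
  translation=[
    [-1.6, 0, -1.6],
    [0, 0, 0],
    [0, 0, 0],
    [0, 0, 0],
    [0, 0, 0],
    [0, 0, 0],
    [0, 0, 0],
    [0, 0, 0],
    [0, 0, 0],
    [0, 0, 0],
  ],
  turn=[
    [-0.0048, 0, 0.0052],
    [0, 0, 0],
    [0, 0, 0],
    [0, 0, 0],
    [0, 0, 0],
    [0, 0, 0],
    [0, 0, 0],
    [0, 0, 0],
    [0, 0, 0],
    [0, 0, 0],
  ],
  fingers=[-0.4, -0.4, -0.4, -0.4, -0.4, -0.4, -0.4, -0.4, -0.4, -0.4],
)

```text
time: 27.52
position: [0.5559, -0.1588, 0.0803]
tool_rot: [-1.209, 1.21, -1.209]
ft_force: [-0.3, -0.7, -0.9]
grip_width: 0.514
```

```bash
python3 st.py .5561 -.1588
```

```text
[ 0.5559 -0.1588  0.0803] 27.5167 0.5139060989851842 [-0.262  -0.6619 -0.8766] [ 0.0009 -0.0793 -0.0305] [ 1.099   0.4714 -1.074   1.749   0.4443  1.1913 -0.1   ]
turn to jaw-x [ 0.0005 -0.0002 -0.0001]
tool mm [-0.02   -0.0001  0.2315]
```

play_rows(
  translation=[
    [0, 3, 0],
    [0, 4, 0],
    [0, 2, 0],
    [0, 1, 0],
    [0, 1, 0],
    [0, 1.5, 0],
    [0, 1.5, 0],
    [0, 1.5, 0],
    [0, 1, 0],
    [0, 0.5, 0],
  ],
  turn=[
    [0, 0, 0],
    [0, 0, 0],
    [0, 0, 0],
    [0, 0, 0],
    [0, 0, 0],
    [0, 0, 0],
    [0, 0, 0],
    [0, 0, 0],
    [0, 0, 0],
    [0, 0, 0],
  ],
  fingers=[-0.4, -0.4, -0.4, -0.4, -0.4, -0.4, -0.4, -0.4, -0.4, -0.4],
)

```text
time: 28.35
position: [0.5558, -0.1588, 0.0631]
tool_rot: [-1.21, 1.21, -1.209]
ft_force: [0.1, 0.5, -1.3]
grip_width: 0.512
```

play_rows(
  translation=[
    [0, 3, 0],
    [0, 5, 0],
    [0, 5, 0],
    [0, 5, 0],
    [0, 5, 0],
    [0, 4, 0],
    [0, 3, 0],
    [0, 2, 0],
    [0, 1, 0],
    [0, 0.3, 0],
  ],
  turn=[
    [0, 0, 0],
    [0, 0, 0],
    [0, 0, 0],
    [0, 0, 0],
    [0, 0, 0],
    [0, 0, 0],
    [0, 0, 0],
    [0, 0, 0],
    [0, 0, 0],
    [0, 0, 0],
  ],
  fingers=[-0.4, -0.4, -0.4, -0.4, -0.4, -0.4, -0.4, -0.4, -0.4, -0.4],
)

```text
time: 29.18
position: [0.5558, -0.1587, 0.0299]
tool_rot: [-1.21, 1.21, -1.209]
ft_force: [0.3, -0.5, -1.0]
grip_width: 0.511
```

play_rows(
  translation=[
    [0, 0.3, 0],
    [0, 0.3, 0],
    [0, 0.2, 0],
    [0, 0.2, 0],
    [0, 0.2, 0],
    [0, 0.2, 0],
    [0, 0.2, 0],
    [0, 0.2, 0],
    [0, 0.2, 0],
    [0, 0.2, 0],
  ],
  turn=[
    [0, 0, 0],
    [0, 0, 0],
    [0, 0, 0],
    [0, 0, 0],
    [0, 0, 0],
    [0, 0, 0],
    [0, 0, 0],
    [0, 0, 0],
    [0, 0, 0],
    [0, 0, 0],
  ],
  fingers=[-0.4, -0.4, -0.4, -0.4, -0.4, -0.4, -0.4, -0.4, -0.4, -0.4],
)

```text
time: 30.02
position: [0.5559, -0.1588, 0.0279]
tool_rot: [-1.209, 1.21, -1.209]
ft_force: [-0.7, 0.3, -0.1]
grip_width: 0.511
```

play_rows(
  translation=[
    [0, 0.2, 0],
    [0, 0.2, 0],
    [0, 0.2, 0],
    [0, 0.2, 0],
    [0, 0.2, 0],
    [0, 0.2, 0],
    [0, 0.2, 0],
    [0, 0.2, 0],
    [0, 0, 0],
    [0, 0, 0],
  ],
  turn=[
    [0, 0, 0],
    [0, 0, 0],
    [0, 0, 0],
    [0, 0, 0],
    [0, 0, 0],
    [0, 0, 0],
    [0, 0, 0],
    [0, 0, 0],
    [0, 0, 0],
    [0, 0, 0],
  ],
  fingers=[-0.4, -0.4, -0.4, -0.4, -0.4, -0.4, -0.4, -0.4, -0.4, -0.4],
)

```text
time: 30.85
position: [0.556, -0.1589, 0.0274]
tool_rot: [-1.21, 1.209, -1.21]
ft_force: [-3.5, 0.4, 9.6]
grip_width: 0.516
```

play_rows(
  translation=[
    [0, 0.2, 0],
    [0, 0.2, 0],
    [0, 0.2, 0],
    [0, 0.1, 0],
    [0, 0, 0],
    [0, 0, 0],
    [0, 0, 0],
    [0, 0, 0],
    [0, 0, 0],
    [0, 0, 0],
  ],
  turn=[
    [0, 0, 0],
    [0, 0, 0],
    [0, 0, 0],
    [0, 0, 0],
    [0, 0, 0],
    [0, 0, 0],
    [0, 0, 0],
    [0, 0, 0],
    [0, 0, 0],
    [0, 0, 0],
  ],
  fingers=[-0.4, -0.4, -0.4, -0.4, -0.4, -0.4, -0.4, -0.4, -0.4, -0.4],
)

```text
time: 31.68
position: [0.5561, -0.1588, 0.0272]
tool_rot: [-1.21, 1.209, -1.21]
ft_force: [-4.7, 1.4, 12.5]
grip_width: 0.514
```

play_rows(
  translation=[
    [0, 0.2, 0],
    [0, 0.1, 0],
    [0, 0, 0],
    [0, 0, 0],
    [0, 0, 0],
    [0, 0, 0],
    [0, 0, 0],
    [0, 0, 0],
    [0, 0, 0],
    [0, 0, 0],
  ],
  turn=[
    [0, 0, 0],
    [0, 0, 0],
    [0, 0, 0],
    [0, 0, 0],
    [0, 0, 0],
    [0, 0, 0],
    [0, 0, 0],
    [0, 0, 0],
    [0, 0, 0],
    [0, 0, 0],
  ],
  fingers=[-0.4, -0.4, -0.4, -0.4, -0.4, -0.4, -0.4, -0.4, -0.4, -0.4],
)

```text
time: 32.52
position: [0.5561, -0.1588, 0.0271]
tool_rot: [-1.211, 1.209, -1.21]
ft_force: [-5.0, -0.4, 14.3]
grip_width: 0.513
```

```bash
python3 st.py; python3 - <<'E'
from h import *
im=ctrl.get_image("side"); cv2.imwrite(f"pics/side13.png",im)
cv2.imwrite("pics/c20.png",cv2.resize(im[160:240,335:415],None,fx=7.5,fy=7.5,interpolation=2))
E
```

```text
[ 0.5561 -0.1588  0.0271] 32.5167 0.5131636646807041 [-4.9715 -0.3974 14.323 ] [0.0916 1.2874 0.0073] [ 1.0563  0.5318 -1.0249  1.7939  0.5072  1.1079 -0.1442]
turn to jaw-x [ 0.0009 -0.0001  0.0013]
```

View pics/c20.png

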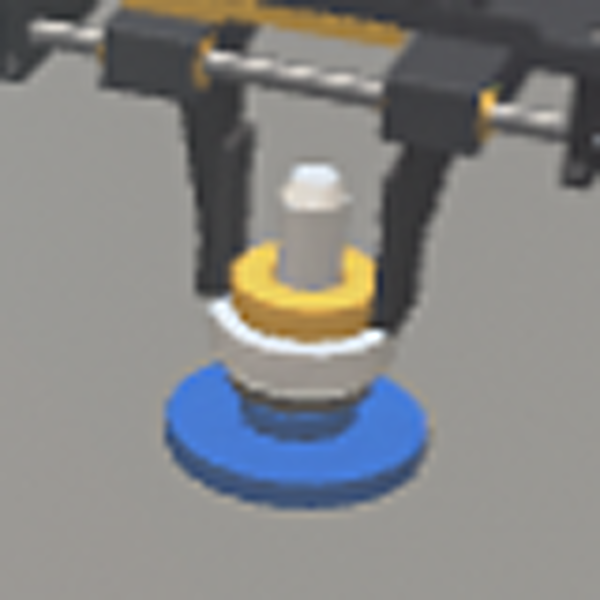

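The medium ring is seated, with 14.3 N indicated. I'll hold briefly, relax, open and retreat. Joint 3 came close to its limit last time, so I'll watch it.

play_rows(
  translation=[
    [0, 0, 0],
    [0, 0, 0],
    [0, 0, 0],
    [0, -1, 0],
    [0, -1.2, 0],
    [0, 0, 0],
    [0, 0, 0],
    [0, -1, 0],
    [0, -5, 0],
    [0, -10, 0],
  ],
  turn=[
    [0, 0, 0],
    [0, 0, 0],
    [0, 0, 0],
    [0, 0, 0],
    [0, 0, 0],
    [0, 0, 0],
    [0, 0, 0],
    [0, 0, 0],
    [0, 0.1, 0],
    [0, 0.12, 0],
  ],
  fingers=[-0.4, -0.4, -0.4, -0.4, 0.2, 1, 1, 1, 1, 1],
)

```text
time: 33.4
position: [0.5548, -0.1585, 0.0421]
tool_rot: [-1.095, 1.376, -1.37]
ft_force: [-0.0, -0.7, 0.0]
grip_width: 0.88
```

play_rows(
  translation=[
    [0, -10, 0],
    [0, -10, 0],
    [0, -10, 0],
    [0, -10, 0],
    [0, -5, 0],
    [0, -3, 0],
    [0, -2, 0],
    [0, 0, 0],
    [0, 0, 0],
    [0, 0, 0],
  ],
  turn=[
    [0, 0.12, 0],
    [0, 0.12, 0],
    [0, 0.12, 0],
    [0, 0.12, 0],
    [0, 0.12, 0],
    [0, 0.12, 0],
    [0, 0.12, 0],
    [0, 0.12, 0],
    [0, 0.12, 0],
    [0, 0.12, 0],
  ],
  fingers=[1, 1, 1, 1, 1, 1, 1, 1, 1, 1],
)

```text
time: 34.23
position: [0.5559, -0.1587, 0.0932]
tool_rot: [-0.156, 2.147, -2.146]
ft_force: [0.4, -0.2, 0.2]
grip_width: 1.002
```

```bash
python3 st.py .4332 .2054
```

```text
[ 0.5559 -0.1587  0.0932] 34.2333 1.0017328138516919 [ 0.3577 -0.2057  0.2186] [-0.0539 -0.0211 -0.0509] [ 0.9081  0.3484 -0.8032  1.7419  0.2703  1.1668 -1.3987]
turn to jaw-x [ 0.0006 -1.4259  0.0002]
tool mm [  68.7936    0.1489 -378.0021]
```

play_rows(
  translation=[
    [5, 0, -27.8],
    [7.2, 0, -39.3],
    [7.2, 0, -39.3],
    [7.2, 0, -39.3],
    [7.2, 0, -39.3],
    [7.2, 0, -39.3],
    [7.2, 0, -39.3],
    [7.2, 0, -39.3],
    [7.2, 0, -39.3],
    [6.2, 0, -35.8],
  ],
  turn=[
    [0, 0, 0],
    [0, 0, 0],
    [0, 0, 0],
    [0, 0, 0],
    [0, 0, 0],
    [0, 0, 0],
    [0, 0, 0],
    [0, 0, 0],
    [0, 0, 0],
    [0, 0, 0],
  ],
  fingers=[1, 1, 1, 1, 1, 1, 1, 1, 1, 1],
  grip_force=10,
)

```text
time: 35.07
position: [0.43, 0.2067, 0.0937]
tool_rot: [-0.162, 2.142, -2.143]
ft_force: [0.7, 0.8, -0.3]
grip_width: 1.0
```

```bash
python3 st.py .4332 .2054
```

```text
[0.43   0.2067 0.0937] 35.0667 1.0004007358181484 [ 0.6822  0.7778 -0.2649] [ 0.0104 -0.0673  0.0445] [ 0.5428  0.1341 -1.0925  1.97    0.1335  1.1128 -2.0245]
turn to jaw-x [-0.0008 -1.4192 -0.0001]
tool mm [-2.9944  0.0024  1.7548]
```

play_rows(
  translation=[
    [0, 15, 0],
    [0, 28, 0],
    [0, 28, 0],
    [0, 20, 0],
    [0, 8, 0],
    [0, 0, 0],
    [0, 0, 0],
    [0, 0, 0],
    [0, 0, 0],
    [0, 0, 0],
  ],
  turn=[
    [0, 0, 0],
    [0, 0, 0],
    [0, 0, 0],
    [0, 0, 0],
    [0, 0, 0],
    [0, 0, 0],
    [0, 0, 0],
    [0, 0, 0],
    [0, 0, 0],
    [0, 0, 0],
  ],
  fingers=[1, 1, 1, 1, 1, 1, 1, 1, 1, 1],
)

```text
time: 35.9
position: [0.4321, 0.2048, -0.0043]
tool_rot: [-0.159, 2.143, -2.142]
ft_force: [-1.1, 0.2, -0.6]
grip_width: 1.003
```

```bash
python3 st.py .4332 .2054;python3 - <<'E'
from h import *
im=ctrl.get_image("side"); cv2.imwrite(f"pics/side14.png",im)
cv2.imwrite("pics/c21.png",cv2.resize(im[260:380,320:440],None,fx=5,fy=5,interpolation=2))
E
```

```text
[ 0.4321  0.2048 -0.0043] 35.9 1.0026195009054977 [-1.076   0.2258 -0.6   ] [ 0.0061  0.0234 -0.0396] [ 0.4182  0.3209 -1.007   2.0558  0.3384  0.9363 -2.1905]
turn to jaw-x [-0.0013 -1.4205 -0.0015]
tool mm [-1.1452  0.0021 -0.4539]
```

View pics/c21.png

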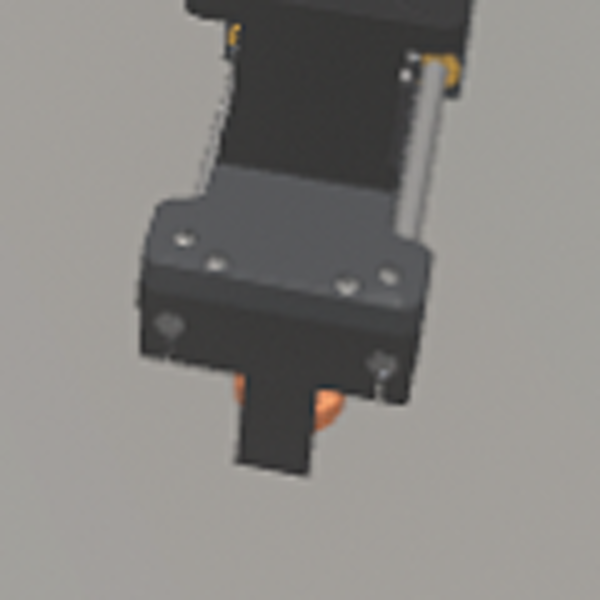

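play_rows(
  translation=[
    [-1.1, 6, 0],
    [0, 6, 0],
    [0, 3, 0],
    [0, 0, 0],
    [0, 0, 0],
    [0, 0, 0],
    [0, 0, 0],
    [0, 0, 0],
    [0, 0, 0],
    [0, 0, 0],
  ],
  turn=[
    [0, 0, 0],
    [0, 0, 0],
    [0, 0, 0],
    [0, 0, 0],
    [0, 0, 0],
    [0, 0, 0],
    [0, 0, 0],
    [0, 0, 0],
    [0, 0, 0],
    [0, 0, 0],
  ],
  fingers=[1, 0.7, 0.4, 0, -0.3, -0.5, -0.5, -0.5, -0.5, -0.5],
  grip_force=8,
)

```text
time: 36.78
position: [0.4322, 0.2048, -0.0203]
tool_rot: [-0.162, 2.143, -2.143]
ft_force: [0.1, 0.5, -0.0]
grip_width: 0.404
```

play_rows(
  translation=[
    [0, 0, 0],
    [0, 0, 0],
    [0, 0, 0],
    [0, 0, 0],
    [0, 0, 0],
    [0, 0, 0],
    [0, 0, 0],
    [0, 0, 0],
    [0, 0, 0],
    [0, 0, 0],
  ],
  turn=[
    [0, 0, 0],
    [0, 0, 0],
    [0, -0.12, 0],
    [0, -0.12, 0],
    [0, -0.12, 0],
    [0, -0.12, 0],
    [0, -0.12, 0],
    [0, -0.12, 0],
    [0, -0.12, 0],
    [0, -0.12, 0],
  ],
  fingers=[1, 1, 1, 1, 1, 1, 1, 1, 1, 0.6],
)

```text
time: 37.62
position: [0.4323, 0.2047, -0.0204]
tool_rot: [-0.959, 1.536, -1.535]
ft_force: [0.0, -0.4, -0.5]
grip_width: 0.961
```

```bash
python3 st.py .4332 .2054
```

```text
[ 0.4323  0.2047 -0.0204] 37.6167 0.9614832973350941 [ 0.0087 -0.4065 -0.518 ] [-0.0275 -0.0175  0.0073] [ 0.5437  0.461  -1.1799  2.0611  0.5246  0.9629 -1.3696]
turn to jaw-x [ 0.0002 -0.4543  0.    ]
tool mm [-1.0554 -0.0002  0.508 ]
```

play_rows(
  translation=[
    [0, 0, 0],
    [0, 0, 0],
    [0, 0, 0],
    [0, 0, 0],
    [0, 0, 0],
    [0, 0, 0],
    [0, 0, 0],
    [0, 0, 0],
    [0, -5, 0],
    [0, -15, 0],
  ],
  turn=[
    [0, 0, 0],
    [0, 0, 0],
    [0, 0, 0],
    [0, 0, 0],
    [0, 0, 0],
    [0, 0, 0],
    [0, 0, 0],
    [0, 0, 0],
    [0, 0, 0],
    [0, 0, 0],
  ],
  fingers=[0.3, -0.1, -0.5, -0.55, -0.55, -0.55, -0.55, -0.55, -0.55, -0.55],
  grip_force=40,
)

```text
time: 38.45
position: [0.4305, 0.204, -0.0015]
tool_rot: [-0.96, 1.542, -1.539]
ft_force: [-0.3, -0.2, -0.8]
grip_width: 0.389
```

```bash
python3 st.py .5560 -.1588
```

```text
[ 0.4305  0.204  -0.0015] 38.45 0.3891782894438905 [-0.2561 -0.2176 -0.825 ] [-0.1021 -0.0272  0.0272] [ 0.5812  0.4306 -1.218   2.0497  0.4837  0.9955 -1.3446]
turn to jaw-x [ 0.0038 -0.4599  0.0018]
tool mm [269.4152  -0.2109 273.5473]
```

play_rows(
  translation=[
    [0, -30, 0],
    [0, -36, 0],
    [0, -34, 0],
    [15, 0, 14.9],
    [27, 0, 26.8],
    [27.5, 0, 27.3],
    [27.5, 0, 27.3],
    [27.5, 0, 27.3],
    [27.5, 0, 27.3],
    [27.5, 0, 27.3],
  ],
  turn=[
    [0, 0, 0],
    [0, 0, 0],
    [0, 0, 0],
    [0, 0, 0],
    [0, 0, 0],
    [0, 0, 0],
    [0, 0, 0],
    [0, 0, 0],
    [0, 0, 0],
    [0, 0, 0],
  ],
  fingers=[-0.55, -0.55, -0.55, -0.55, -0.55, -0.55, -0.55, -0.55, -0.55, -0.55],
)

```text
time: 39.28
position: [0.5123, -0.0373, 0.0998]
tool_rot: [-0.956, 1.539, -1.54]
ft_force: [1.1, 0.1, 0.2]
grip_width: 0.391
```

```bash
python3 st.py .5560 -.1588
```

```text
[ 0.5123 -0.0373  0.0998] 39.2833 0.39072778199555 [1.0557 0.1074 0.2017] [-0.0515 -0.103  -0.0043] [ 1.1036  0.3173 -1.2266  1.8797  0.3253  1.1716 -0.6973]
turn to jaw-x [ 0.0001 -0.4604  0.0009]
tool mm [89.4264  0.0944 93.101 ]
```

play_rows(
  translation=[
    [27, 0, 26.8],
    [27, 0, 26.8],
    [22, 0, 21.9],
    [12, 0, 12],
    [5, 0, 4.9],
    [0, 0, 0],
    [0, 0, 0],
    [0, 0, 0],
    [0, 0, 0],
    [0, 0, 0],
  ],
  turn=[
    [0, 0, 0],
    [0, 0, 0],
    [0, 0, 0],
    [0, 0, 0],
    [0, 0, 0],
    [0, 0, 0],
    [0, 0, 0],
    [0, 0, 0],
    [0, 0, 0],
    [0, 0, 0],
  ],
  fingers=[-0.55, -0.55, -0.55, -0.55, -0.55, -0.55, -0.55, -0.55, -0.55, -0.55],
)

```text
time: 40.12
position: [0.5535, -0.1579, 0.0997]
tool_rot: [-0.958, 1.538, -1.538]
ft_force: [-0.9, -0.5, -1.2]
grip_width: 0.392
```

```bash
python3 st.py .5560 -.1588
```

```text
[ 0.5535 -0.1579  0.0997] 40.1167 0.3919961852188196 [-0.9477 -0.5015 -1.2091] [-0.0806 -0.0154  0.0402] [ 1.1322  0.4581 -1.1159  1.7354  0.4362  1.2258 -0.5534]
turn to jaw-x [ 0.0004 -0.4575  0.0005]
tool mm [-0.3118 -0.001   2.6088]
```

play_rows(
  translation=[
    [0, 6, 0],
    [0, 7, 0],
    [0, 6, 0],
    [0, 0, 0],
    [0, 0, 0],
    [0, 0, 0],
    [0, 0, 0],
    [0, 0, 0],
    [0, 0, 0],
    [0, 0, 0],
  ],
  turn=[
    [0, 0, 0],
    [0, 0, 0],
    [0, 0, 0],
    [0, 0, 0],
    [0, 0, 0],
    [0, 0, 0],
    [0, 0, 0],
    [0, 0, 0],
    [0, 0, 0],
    [0, 0, 0],
  ],
  fingers=[-0.55, -0.55, -0.55, -0.55, -0.55, -0.55, -0.55, -0.55, -0.55, -0.55],
)

```text
time: 40.95
position: [0.5538, -0.1596, 0.0806]
tool_rot: [-0.955, 1.54, -1.539]
ft_force: [-0.1, -0.3, -0.4]
grip_width: 0.389
```

```bash
python3 st.py .5560 -.1588;python3 - <<'E'
from h import *
im=ctrl.get_image("side"); cv2.imwrite(f"pics/side15.png",im)
cv2.imwrite("pics/c22.png",cv2.resize(im[155:215,340:415],None,fx=9,fy=9,interpolation=2))
E
```

```text
[ 0.5538 -0.1596  0.0806] 40.95 0.38893903642633015 [-0.1101 -0.2824 -0.3817] [-0.0507 -0.0802 -0.0242] [ 1.1195  0.479  -1.0984  1.753   0.4569  1.1953 -0.5676]
turn to jaw-x [ 0.0002 -0.4601  0.0001]
tool mm [-1.704  -0.0006  1.6394]
```

View pics/c22.png

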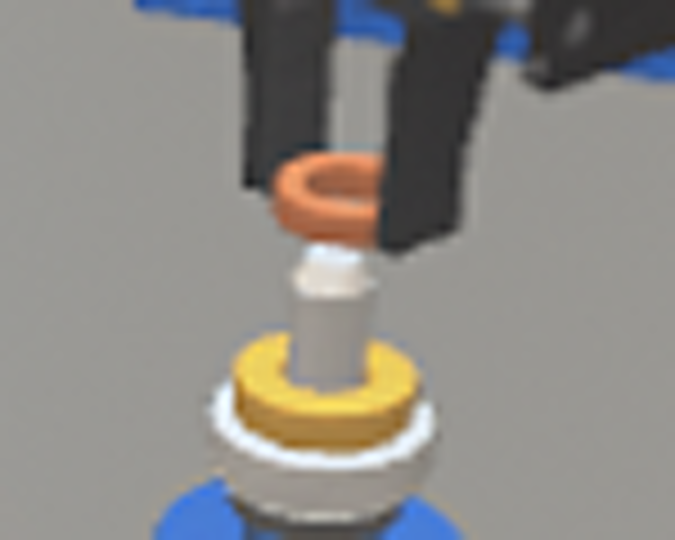

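play_rows(
  translation=[
    [-1.7, 0, 1.6],
    [0, 2, 0],
    [0, 3, 0],
    [0, 2, 0],
    [0, 0, 0],
    [0, 0, 0],
    [0, 0, 0],
    [0, 0, 0],
    [0, 0, 0],
    [0, 0, 0],
  ],
  turn=[
    [0, 0, 0],
    [0, 0, 0],
    [0, 0, 0],
    [0, 0, 0],
    [0, 0, 0],
    [0, 0, 0],
    [0, 0, 0],
    [0, 0, 0],
    [0, 0, 0],
    [0, 0, 0],
  ],
  fingers=[-0.55, -0.55, -0.55, -0.55, -0.55, -0.55, -0.55, -0.55, -0.55, -0.55],
)

```text
time: 41.83
position: [0.5559, -0.1588, 0.0735]
tool_rot: [-0.956, 1.54, -1.539]
ft_force: [-0.1, 0.7, -0.7]
grip_width: 0.389
```

```bash
python3 st.py .5560 -.1588
```

```text
[ 0.5559 -0.1588  0.0735] 41.8333 0.3891035092191123 [-0.0653  0.6854 -0.7133] [-0.039  -0.0947 -0.0092] [ 1.1078  0.4903 -1.0899  1.7551  0.4673  1.1859 -0.5765]
turn to jaw-x [ 0.0004 -0.4601  0.0001]
tool mm [-0.0291 -0.      0.1067]
```

Aligned, with the ring bottom near 94 mm. Now threading through the taper.

play_rows(
  translation=[
    [0, 1, 0],
    [0, 1.5, 0],
    [0, 1.5, 0],
    [0, 1.5, 0],
    [0, 1.5, 0],
    [0, 1.5, 0],
    [0, 1, 0],
    [0, 1, 0],
    [0, 0.5, 0],
    [0, 0, 0],
  ],
  turn=[
    [0, 0, 0],
    [0, 0, 0],
    [0, 0, 0],
    [0, 0, 0],
    [0, 0, 0],
    [0, 0, 0],
    [0, 0, 0],
    [0, 0, 0],
    [0, 0, 0],
    [0, 0, 0],
  ],
  fingers=[-0.55, -0.55, -0.55, -0.55, -0.55, -0.55, -0.55, -0.55, -0.55, -0.55],
)

```text
time: 42.67
position: [0.5558, -0.1587, 0.0623]
tool_rot: [-0.956, 1.54, -1.539]
ft_force: [0.2, 0.5, -0.1]
grip_width: 0.393
```

play_rows(
  translation=[
    [0, 2, 0],
    [0, 4, 0],
    [0, 4, 0],
    [0, 4, 0],
    [0, 3, 0],
    [0, 2, 0],
    [0, 1, 0],
    [0, 0.6, 0],
    [0, 0.4, 0],
    [0, 0.2, 0],
  ],
  turn=[
    [0, 0, 0],
    [0, 0, 0],
    [0, 0, 0],
    [0, 0, 0],
    [0, 0, 0],
    [0, 0, 0],
    [0, 0, 0],
    [0, 0, 0],
    [0, 0, 0],
    [0, 0, 0],
  ],
  fingers=[-0.55, -0.55, -0.55, -0.55, -0.55, -0.55, -0.55, -0.55, -0.55, -0.55],
)

```text
time: 43.5
position: [0.5559, -0.1587, 0.0413]
tool_rot: [-0.956, 1.54, -1.539]
ft_force: [-0.1, -0.2, -1.4]
grip_width: 0.392
```

play_rows(
  translation=[
    [0, 0.2, 0],
    [0, 0.2, 0],
    [0, 0.2, 0],
    [0, 0.2, 0],
    [0, 0.2, 0],
    [0, 0.2, 0],
    [0, 0.2, 0],
    [0, 0.2, 0],
    [0, 0.2, 0],
    [0, 0.2, 0],
  ],
  turn=[
    [0, 0, 0],
    [0, 0, 0],
    [0, 0, 0],
    [0, 0, 0],
    [0, 0, 0],
    [0, 0, 0],
    [0, 0, 0],
    [0, 0, 0],
    [0, 0, 0],
    [0, 0, 0],
  ],
  fingers=[-0.55, -0.55, -0.55, -0.55, -0.55, -0.55, -0.55, -0.55, -0.55, -0.55],
)

```text
time: 44.33
position: [0.5558, -0.1587, 0.0392]
tool_rot: [-0.956, 1.54, -1.539]
ft_force: [-0.6, -0.4, -0.7]
grip_width: 0.394
```

play_rows(
  translation=[
    [0, 0.2, 0],
    [0, 0.2, 0],
    [0, 0.2, 0],
    [0, 0.2, 0],
    [0, 0.2, 0],
    [0, 0.2, 0],
    [0, 0.2, 0],
    [0, 0.2, 0],
    [0, 0, 0],
    [0, 0, 0],
  ],
  turn=[
    [0, 0, 0],
    [0, 0, 0],
    [0, 0, 0],
    [0, 0, 0],
    [0, 0, 0],
    [0, 0, 0],
    [0, 0, 0],
    [0, 0, 0],
    [0, 0, 0],
    [0, 0, 0],
  ],
  fingers=[-0.55, -0.55, -0.55, -0.55, -0.55, -0.55, -0.55, -0.55, -0.55, -0.55],
)

```text
time: 45.17
position: [0.556, -0.1587, 0.0386]
tool_rot: [-0.956, 1.539, -1.54]
ft_force: [-2.7, 0.4, 8.2]
grip_width: 0.396
```

play_rows(
  translation=[
    [0, 0.2, 0],
    [0, 0.2, 0],
    [0, 0.2, 0],
    [0, 0.2, 0],
    [0, 0.2, 0],
    [0, 0, 0],
    [0, 0, 0],
    [0, 0, 0],
    [0, 0, 0],
    [0, 0, 0],
  ],
  turn=[
    [0, 0, 0],
    [0, 0, 0],
    [0, 0, 0],
    [0, 0, 0],
    [0, 0, 0],
    [0, 0, 0],
    [0, 0, 0],
    [0, 0, 0],
    [0, 0, 0],
    [0, 0, 0],
  ],
  fingers=[-0.55, -0.55, -0.55, -0.55, -0.55, -0.55, -0.55, -0.55, -0.55, -0.55],
)

```text
time: 46.0
position: [0.5562, -0.1587, 0.0384]
tool_rot: [-0.956, 1.539, -1.54]
ft_force: [-4.5, -0.2, 13.3]
grip_width: 0.391
```

play_rows(
  translation=[
    [0, 0.2, 0],
    [0, 0, 0],
    [0, 0, 0],
    [0, 0, 0],
    [0, 0, 0],
    [0, 0, 0],
    [0, 0, 0],
    [0, 0, 0],
    [0, 0, 0],
    [0, 0, 0],
  ],
  turn=[
    [0, 0, 0],
    [0, 0, 0],
    [0, 0, 0],
    [0, 0, 0],
    [0, 0, 0],
    [0, 0, 0],
    [0, 0, 0],
    [0, 0, 0],
    [0, 0, 0],
    [0, 0, 0],
  ],
  fingers=[-0.55, -0.55, -0.55, -0.55, -0.55, -0.55, -0.55, -0.55, -0.55, -0.55],
)

```text
time: 46.83
position: [0.5562, -0.1587, 0.0383]
tool_rot: [-0.956, 1.539, -1.54]
ft_force: [-4.1, 0.4, 13.7]
grip_width: 0.391
```

```bash
python3 st.py;python3 - <<'E'
from h import *
im=ctrl.get_image("side"); cv2.imwrite(f"pics/side16.png",im)
cv2.imwrite("pics/c23.png",cv2.resize(im[160:240,335:415],None,fx=7.5,fy=7.5,interpolation=2))
E
```

```text
[ 0.5562 -0.1587  0.0383] 46.8333 0.39135196512966663 [-4.1029  0.4404 13.7419] [ 0.1602  1.2054 -0.0397] [ 1.0787  0.5299 -1.0565  1.785   0.5091  1.1309 -0.6059]
turn to jaw-x [ 0.0002 -0.46    0.0011]
```

View pics/c23.png

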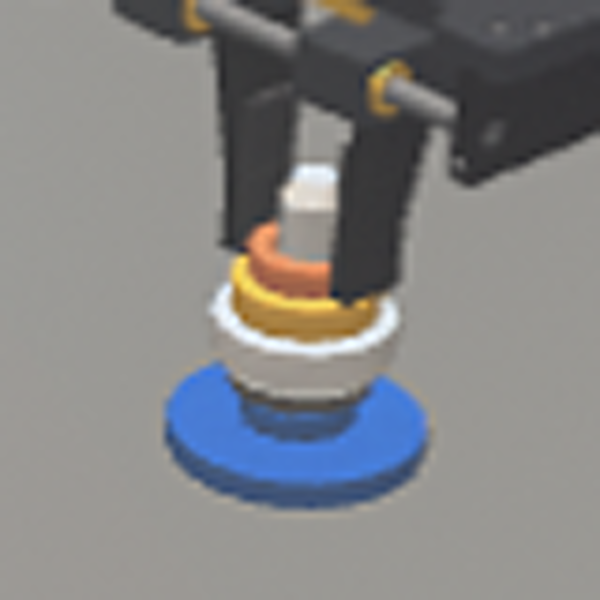

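play_rows(
  translation=[
    [0, 0.2, 0],
    [0, 0, 0],
    [0, 0, 0],
    [0, 0, 0],
    [0, 0, 0],
    [0, 0, 0],
    [0, 0, 0],
    [0, 0, 0],
    [0, 0, 0],
    [0, 0, 0],
  ],
  turn=[
    [0, 0, 0],
    [0, 0, 0],
    [0, 0, 0],
    [0, 0, 0],
    [0, 0, 0],
    [0, 0, 0],
    [0, 0, 0],
    [0, 0, 0],
    [0, 0, 0],
    [0, 0, 0],
  ],
  fingers=[-0.55, -0.55, -0.55, -0.55, -0.55, -0.55, -0.55, -0.55, -0.55, -0.55],
)

```text
time: 47.72
position: [0.5562, -0.1587, 0.0383]
tool_rot: [-0.956, 1.539, -1.54]
ft_force: [-5.3, 0.1, 14.8]
grip_width: 0.394
```

play_rows(
  translation=[
    [0, -1, 0],
    [0, -1.2, 0],
    [0, 0, 0],
    [0, 0, 0],
    [0, -0.5, 0],
    [0, -4, 0],
    [0, -12, 0],
    [0, -20, 0],
    [0, -30, 0],
    [0, -30, 0],
  ],
  turn=[
    [0, 0, 0],
    [0, 0, 0],
    [0, 0, 0],
    [0, 0, 0],
    [0, 0, 0],
    [0, 0, 0],
    [0, 0, 0],
    [0, 0, 0],
    [0, 0, 0],
    [0, 0, 0],
  ],
  fingers=[-0.55, 0, 0.6, 1, 1, 1, 1, 1, 1, 1],
)

```text
time: 48.55
position: [0.5555, -0.1583, 0.1363]
tool_rot: [-0.956, 1.54, -1.538]
ft_force: [0.4, -0.5, 0.1]
grip_width: 0.964
```

```bash
python3 st.py;python3 - <<'E'
from h import *
im=ctrl.get_image("side"); cv2.imwrite(f"pics/side17.png",im)
cv2.imwrite("pics/c24.png",cv2.resize(im[160:240,335:415],None,fx=7.5,fy=7.5,interpolation=2))
E
```

```text
[ 0.5555 -0.1583  0.1363] 48.55 0.9640110645374482 [ 0.4486 -0.4939  0.1194] [-0.0435 -0.1086  0.0272] [ 1.1504  0.428  -1.1399  1.689   0.4027  1.2888 -0.5306]
turn to jaw-x [ 0.0014 -0.4595 -0.0005]
```

View pics/c24.png

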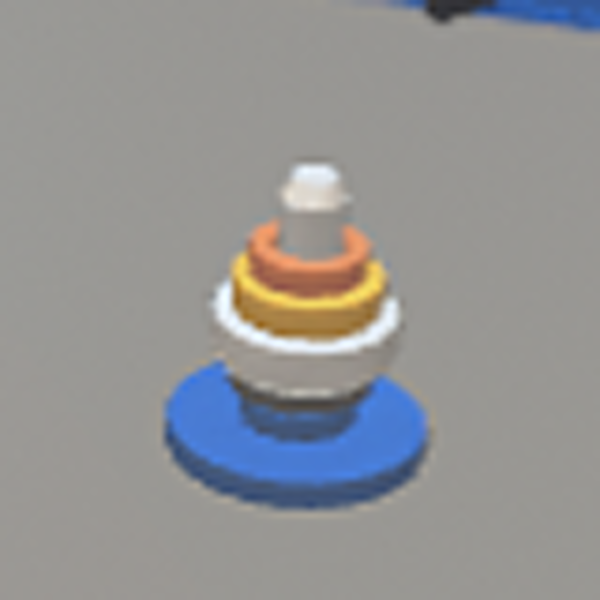

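play_rows(
  translation=[
    [0, -15, 0],
    [15, -15, 0],
    [30, 0, 0],
    [35, 0, 0],
    [35, 0, 0],
    [35, 0, 0],
    [30, 0, 0],
    [10, 0, 0],
    [0, 0, 0],
    [0, 0, 0],
  ],
  turn=[
    [0, 0, 0],
    [0, 0, 0],
    [0, 0, 0],
    [0, 0, 0],
    [0, 0, 0],
    [0, 0, 0],
    [0, 0, 0],
    [0, 0, 0],
    [0, 0, 0],
    [0, 0, 0],
  ],
  fingers=[1, 1, 1, 1, 1, 1, 1, 1, 1, 1],
)

```text
time: 49.43
position: [0.472, -0.3283, 0.1654]
tool_rot: [-0.954, 1.54, -1.539]
ft_force: [-0.3, 1.3, 0.0]
grip_width: 0.999
```

```bash
python3 st.py;python3 - <<'E'
from h import *
for n in("side","top"):
  im=ctrl.get_image(n); cv2.imwrite(f"pics/{n}18.png",im)
a=cv2.imread("pics/top18.png");a0=cv2.imread("pics/top0.png");b=cv2.imread("pics/side18.png");b0=cv2.imread("pics/side0.png")
# undisturbed check: best shift of template patches
def chk(i0,i1,x,y,w,h,nm):
    t=i0[y:y+h,x:x+w];r=cv2.matchTemplate(i1[y-10:y+h+10,x-10:x+w+10],t,cv2.TM_CCOEFF_NORMED);_,v,_,l=cv2.minMaxLoc(r);print(nm,v,l[0]-10,l[1]-10)
chk(a0,a,335,135,40,50,"sphere top");chk(a0,a,392,150,95,50,"grille top");chk(a0,a,166,232,50,50,"spare top")
chk(b0,b,245,180,38,65,"sphere side");chk(b0,b,272,180,60,45,"grille side");chk(b0,b,240,330,60,50,"spare side")
H,S,V=cv2.split(cv2.cvtColor(a,cv2.COLOR_BGR2HSV))
cv2.imwrite("pics/c25.png",np.hstack([a[130:370,160:510]]).repeat(2,0).repeat(2,1))
E
```

```text
[ 0.472  -0.3283  0.1654] 49.4333 0.9991080763895688 [-0.2514  1.2562  0.0466] [ 0.0384 -0.0972 -0.0412] [ 1.4931  0.3858 -1.1432  1.6608  0.3594  1.3296 -0.1705]
turn to jaw-x [-0.0003 -0.4605 -0.0009]
sphere top 0.9998061656951904 0 0
grille top 0.9992309212684631 0 0
spare top 0.9988499879837036 0 0
sphere side 0.9999196529388428 0 0
grille side 0.9998906850814819 0 0
spare side 0.9998144507408142 0 0
```

View pics/c25.png

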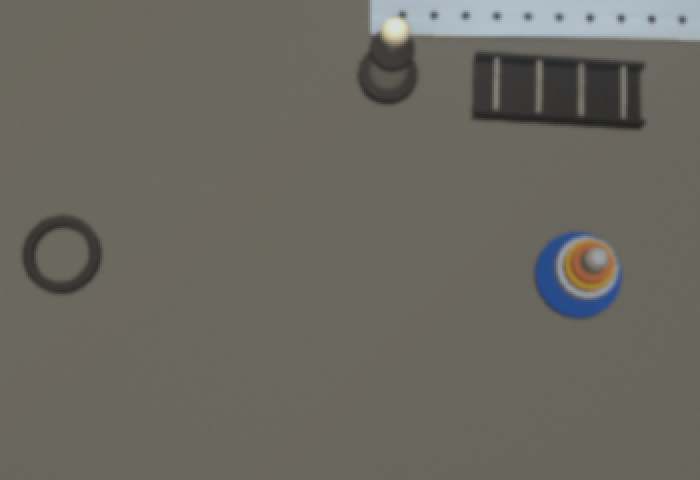

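The top view shows the three rings concentric on the arbor. The sphere stand, grille and spare have not moved from the first picture. Handing in.

```bash
python3 -c "
from bench import ctrl
print(ctrl.close_job())"
```

```text
the job is handed in; nothing more can be done
None
```

The stepped tower is built and handed in at about 49.5 s. The order is large steel, medium brass, small copper. The arm stood clear and touched nothing at hand-in.

| Ring | Indicated push at end of press (N) | Seating height |
|---|---|---|
| Large | 13.1 (about 15 on the collar with the ring's weight) | collar face felt at about 33 mm; cameras gave about 33 mm |
| Medium | 14.3 | within about 0.5 mm of expected |
| Small | 14.8 | within about 0.5 mm of expected |

- **Pressing:** each push was held at about 12 to 15 N for more than a second. The highest upward force read at the end of a call was 14.8 N, so the collar load stayed well under 25 N. I saw force only at the end of each call, not between.
- **Fit:** no ring bound, and the side force was about zero while each one was threaded.
- **Last pictures:** the rings sit concentric with no visible gaps. The sphere stand, grille and black plastic ring show no shift from the first pictures in either view.

These checks disagreed or were less clean:
- **TCP height:** the reported height was about 22 mm lower than the real fingertips. The first grasp closed above the large ring without touching it. I then touched the table with the fingertips at about 9 N to correct for this.
- **Joint 3:** it came to −1.367 rad, against its limit of −1.38, when lifting the medium ring. It was not seen past the limit.
- **Side force while pressing:** about 4 to 6 N along x showed up on every press. It looked like arm give rather than binding.
- **Cameras:** the two views disagreed by 1 to 3 mm on horizontal positions. I centred the rings by gripping them from two directions.

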